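# Set up the specimen light stage

### The job

Get the specimen light stage ready for the microscopy class: lift off the clear dust cover and set it aside, then with a fingertip turn every resin disc in its well until its flat edge lies flush against the steel alignment bar. Slide the LED lamp into the port at the end of the stage until the white ring on its barrel is level with the collar's rim, and leave it there. Finish by laying the dust cover back squarely over the wells; do not disturb the goggles, beaker or Petri dish.

Things in the scene. Friction and masses are not known exactly. Their poses are not given: they have to be found in the camera images.
- viewer: light stage, fixed: white box 412 mm long (y) x 116 mm (x) x 68 mm high, origin under its centre, z up. On top a dark tray with five square wells 71.5 mm wide in a row, centred at y = -156, -78, 0, 78, 156 mm; each spans x = -35.5 to +36 mm, pale smooth floor at z = 52 mm, rims at z = 68 mm. Its +x wall is the alignment bar. Lamp port in the -y end
- bar (a point): steel alignment bar, 10 mm wide, level with the rims, along the whole tray as the +x wall of every well: the middle of its near (-x) face, which the flats must lie against, at the top edge; axes as the light stage
- port (a point): centre of the lamp port's rim: aluminium collar 50 mm across, 12 mm proud of the stage's -y end, 30 mm above the bench; axes as the stage. The lamp barrel slides in along +y. The mouth is 43 mm wide and narrows within 10 mm to a 33 mm bore that takes the whole barrel, with no stop at the right depth; friction keeps the lamp where it is left, drooping up to 0.06 rad
- disc0_center (a point): amber resin with a beetle, loose in a well: disc 70 mm across, 14 mm thick, 65 g, with one flat edge 39 mm long (black line beside it) on its +x side, 29 mm from the centre. Its top is 2 mm below the rims, so its edge cannot be gripped, but it turns and slides easily (friction 0.15 on the floor) under fingertips pressed lightly on its top. This point: its centre, half-way up; z up. May be absent
- disc0_flat (a point): middle of the flat edge of specimen disc 0, half-way up; axes as the disc. It lies against the bar when this point is at x = +36 mm of the light stage
- disc1_center (a point): green resin with a leaf, loose in a well: disc 70 mm across, 14 mm thick, 65 g, with one flat edge 39 mm long (black line beside it) on its +x side, 29 mm from the centre. Its top is 2 mm below the rims, so its edge cannot be gripped, but it turns and slides easily (friction 0.15 on the floor) under fingertips pressed lightly on its top. This point: its centre, half-way up; z up. May be absent
- disc1_flat (a point): middle of the flat edge of specimen disc 1, half-way up; axes as the disc. It lies against the bar when this point is at x = +36 mm of the light stage
- disc2_center (a point): blue resin with a beetle, loose in a well: disc 70 mm across, 14 mm thick, 65 g, with one flat edge 39 mm long (black line beside it) on its +x side, 29 mm from the centre. Its top is 2 mm below the rims, so its edge cannot be gripped, but it turns and slides easily (friction 0.15 on the floor) under fingertips pressed lightly on its top. This point: its centre, half-way up; z up. May be absent
- disc2_flat (a point): middle of the flat edge of specimen disc 2, half-way up; axes as the disc. It lies against the bar when this point is at x = +36 mm of the light stage
- disc3_center (a point): rose resin with a shell, loose in a well: disc 70 mm across, 14 mm thick, 65 g, with one flat edge 39 mm long (black line beside it) on its +x side, 29 mm from the centre. Its top is 2 mm below the rims, so its edge cannot be gripped, but it turns and slides easily (friction 0.15 on the floor) under fingertips pressed lightly on its top. This point: its centre, half-way up; z up. May be absent
- disc3_flat (a point): middle of the flat edge of specimen disc 3, half-way up; axes as the disc. It lies against the bar when this point is at x = +36 mm of the light stage
- disc4_center (a point): violet resin with a leaf, loose in a well: disc 70 mm across, 14 mm thick, 65 g, with one flat edge 39 mm long (black line beside it) on its +x side, 29 mm from the centre. Its top is 2 mm below the rims, so its edge cannot be gripped, but it turns and slides easily (friction 0.15 on the floor) under fingertips pressed lightly on its top. This point: its centre, half-way up; z up. May be absent
- disc4_flat (a point): middle of the flat edge of specimen disc 4, half-way up; axes as the disc. It lies against the bar when this point is at x = +36 mm of the light stage
- cover_rib (a point): loose clear dust cover, 0.32 kg: sheet 110 mm (x) x 405 mm (y) x 5 mm with a blue upright grip rib 14 mm (x) x 110 mm (y) x 34 mm high on the middle of its top. This point is the rib's centre, 22 mm above the underside; z up. At the start it lies on the stage's rims over the wells, lengthwise along it
- cover: the same dust cover, origin at the centre of its underside
- lamp_grip (a point): loose LED lamp, 0.22 kg: orange housing 70 mm long (x, from 40 mm behind to 30 mm ahead of this point) x 46 x 46 mm and a black round barrel 30 mm across standing 110 mm out of its +x end. This point is the lamp's balance point, mid-housing on the barrel's axis (23 mm above the bench when lying there); x points to the nose, z up
- lamp: the same lamp, origin 23 mm below the balance point, at the underside of the housing
- lamp_ring (a point): centre of the white ring, 5 mm wide, painted round the lamp's barrel: on the axis, 78 mm ahead of the lamp's balance point and 62 mm behind the nose; axes as the lamp
- goggles: clear safety goggles, 160 mm wide, 60 mm high, standing on the bench; bystander
- beaker_mid (a point): glass beaker, 68 mm across, 90 mm high, half-way up; bystander
- petri: closed Petri dish, 90 mm across, 16 mm high, on the bench; bystander
Things that resemble listed ones, but are neither listed nor needed, are in the scene too. Of the things that look like the lamp, take the one that is farthest from the robot's base at the start.

How it is judged:
By the outcome, as a careful person would: the job done as asked, in the order asked, and still so for the second after the job is handed in, with the robot touching nothing.
Of disc0, disc1, disc2, disc3, disc4 only 3 to 5 are there at a start; the rules pass over those that are not, and their reading is None.
At some moment in a run one of lamp may be knocked a few centimetres aside while the robot is not near it.
Once in a run the grip may slacken for a moment while it holds something.
It also fails if it takes over 210 s, if anything falls off the work surface, if the arm or the gripper's body presses on something with over 40 N, if the wrist force passes 120 N, or if a joint passes its speed limit or range.

### The arm

A 6-joint arm with a two-finger parallel gripper is mounted at the origin on the work surface. World frame = base frame: x ahead of the robot, y to its left, z up, the work surface at z = 0. Lengths are in m, angles in rad, forces in N, time in s.
With the tool pointing down it reaches from about 0.375 to 0.9 m from the base axis. Payload 3.1 kg.
Tool frame: the origin (TCP) lies on the front face of the gripper's body, between the roots of the fingers; the fingertips stand 73 mm ahead of it and the grasp point (between the pads) lies 54 mm ahead of it (manip.tips_ahead is the distance from the TCP to the fingertips, in m); z points along the fingers, y is the line along which they close (so a half turn about z gives the same grasp; the last joint's range is limited). The gripper opens to 85 mm and grips with 20 to 120 N. Pads are 22 mm wide; open, the fingers measure 114 mm over their backs; the gripper's body (76 mm by 85 mm) begins 54 mm behind the grasp point. The pads swing forward as they close: fully open they stand 13 mm farther back than shut.
Start: joints at [0.95, 0.527, 1.433, -0, 1.181, -0.178], TCP at [0.268, 0.565, 0.304] pointing down, gripper open.
Joint ranges: [-3.08, 3.08], [-0.75, 2.2], [0.22, 2.44], [-1.43, 4.57], [0, 2.65], [-2.85, 2.85]. Speed limits (rad/s): [2.79, 2.79, 3.14, 3.14, 3.14, 3.14].

### API

Orientations are given as a unit quaternion [x, y, z, w].
In Python, from station import sense, eyes, workorder, manip gives the robot as it stands.
- The arm moves only by the shell command python3 -m inch 'ROWS' [OPENING] [FORCE]. ROWS is JSON, a list of rows, each an object of numbers: "dx", "dy", "dz": the shift along the tool's x, y, z in cm; "wx", "wy", "wz": the turn, a rotation vector about the tool's x, y, z in degrees. In form: [{"dx": .., "dy": .., "dz": .., "wx": .., "wy": .., "wz": ..}, ...]. A call has 1 to 10 rows; each row shifts and turns the commanded pose from where the row before left it, along the tool's axes as they then stand; what a row does not reach is not made up. A row lasts 1/8 s, in which the tool goes at most 62.5 mm and 10.7 degrees, less where a joint would pass 70% of its speed; a pose out of reach is approached as far as the arm can. A call with a gripper value outside its range is refused whole. OPENING is the opening, from 0 (shut) to 1 (fully open), set as the call begins (- or left out, the last holds). The fingers move at their own pace and stop on an object; FORCE is the grip in N (left out, the last holds). Time passes only in rows, so rows that do not move let the fingers close. It gives the time, the measured TCP pose, the force, the opening and the grip force at its end, in the units of the state.
- sense(): the state, without advancing time (a new reading comes with each control period).
- eyes.snapshot(name): name is "scene" or "top" or "wrist"; returns the picture (384x512x3 uint8, red, green, blue); there is no depth.
- eyes.camera_params(name): a dict with "fx", "fy", "cx", "cy" (pixels), "rvec" (rotation vector, rad) and "tvec" (3), from world to camera coordinates, as OpenCV has them. Camera axes: x right, y down, z forward; pixel columns grow to the right and rows downward; lengths in m; the calibration is good to about 2 mm. The wrist camera is an equidistant fisheye: a pixel r from the principal point sees the ray r / f radians off the axis. A picture is of the moment at which its call begins: read the wrist's pose just before it. camera_params takes no time and is no camera call; for the wrist camera it gives the pose at the moment of the call.
- workorder.sign_off(): hands the job in; it is judged then, once.
The state is a dict: "t": time; "q": joint angles; "qd": joint speeds; "tau": joint torques, N m; "tcp_pos": TCP position; "tool_rot": TCP orientation; "force": force on the tool from outside, world axes, zero at the start; "ft_torque": the same for the moment, N m; "finger_gap": opening from 0.0 (shut) to 1.0 (fully open); "gripper_force": force on a finger pad.
Only numpy, scipy, OpenCV 4.12 (cv2) and the standard library are available. Lean on these libraries where they do the work, as an engineer would, in place of code of your own. Each camera call takes 0.05 s, during which the arm holds its last target. There are 200 camera calls.

## Working session

There is one attempt and no reset: what is moved stays moved. The work goes in short steps, Python scripts to look and compute and a shell command to move; the robot and the scene stay as the last step left them, time stands still between calls to the robot, and variables do not carry over. Pictures are saved under pics/ and viewed, at most 14 in all, crops included, and the job is handed in when it is done.

```bash
ls; mkdir -p pics; cat > h.py <<'E'
import numpy as np, cv2
from scipy.spatial.transform import Rotation as R
from scipy.optimize import least_squares
from station import sense, eyes, workorder, manip
def cam(name):
    p=eyes.camera_params(name); return dict(p,R=R.from_rotvec(np.ravel(p['rvec'])).as_matrix(),t=np.ravel(p['tvec']),fish=name=='wrist')
def ray(c,u,v):
    x,y=(u-c['cx'])/c['fx'],(v-c['cy'])/c['fy']
    if c['fish']:
        r=np.hypot(x,y)+1e-12; d=np.array([np.sin(r)*x/r,np.sin(r)*y/r,np.cos(r)])
    else: d=np.array([x,y,1.])
    return -c['R'].T@c['t'], c['R'].T@(d/np.linalg.norm(d))
def atz(c,u,v,z):
    o,d=ray(c,u,v); return o+d*(z-o[2])/d[2]
def proj(c,P):
    q=c['R']@np.asarray(P,float)+c['t']
    if c['fish']:
        r=np.hypot(q[0],q[1])+1e-12; th=np.arctan2(r,q[2]); return np.array([c['cx']+c['fx']*th*q[0]/r,c['cy']+c['fy']*th*q[1]/r])
    return np.array([c['cx']+c['fx']*q[0]/q[2],c['cy']+c['fy']*q[1]/q[2]])
def tri(obs):
    A=0;b=0
    for c,u,v in obs:
        o,d=ray(c,u,v);M=np.eye(3)-np.outer(d,d);A=A+M;b=b+M@o
    return np.linalg.solve(A,b)
def save(im,name,box=None,s=1):
    if box: im=im[box[1]:box[3],box[0]:box[2]]
    im=cv2.resize(im,None,fx=s,fy=s,interpolation=cv2.INTER_CUBIC); cv2.imwrite('pics/'+name,im[:,:,::-1])
E
python3 - <<'E'
from h import *
for n in ['scene','top','wrist']:
    im=eyes.snapshot(n); np.save(n+'0.npy',im)
    c=cam(n); print(n,c['fx'],c['cx'],c['cy'],-c['R'].T@c['t'],c['R'].round(3).tolist())
a=np.load('scene0.npy');b=np.load('top0.npy')
save(a,'s0.png',s=1.5);save(b,'t0.png',s=1.5)
s=sense();print(s['tool_rot'],R.from_quat(s['tool_rot']).as_matrix().round(3),s['t'])
E
```

```text
pics
scene 388.46951943376274 259.1208467243094 200.77191561738368 [1.17908956 0.172589   1.01176547] [[-0.201, 0.98, 0.009], [0.752, 0.16, -0.64], [-0.628, -0.122, -0.768]]
top 488.80092165254274 255.10707668301626 189.98119230170565 [0.20341127 0.04756288 1.77381991] [[0.028, -0.999, 0.022], [-0.989, -0.031, -0.141], [0.142, -0.018, -0.99]]
wrist 297.3186396354542 254.35409746058002 189.71564467557246 [0.20884879 0.59148559 0.37302095] [[0.429, 0.903, -0.002], [0.873, -0.414, 0.257], [0.232, -0.112, -0.966]]
[ 2.19626243e-01  9.75583752e-01 -7.41591820e-04 -3.26449967e-04] [[-0.904  0.429 -0.001]
 [ 0.429  0.904 -0.001]
 [ 0.    -0.002 -1.   ]] 0.15
```

View pics/s0.png

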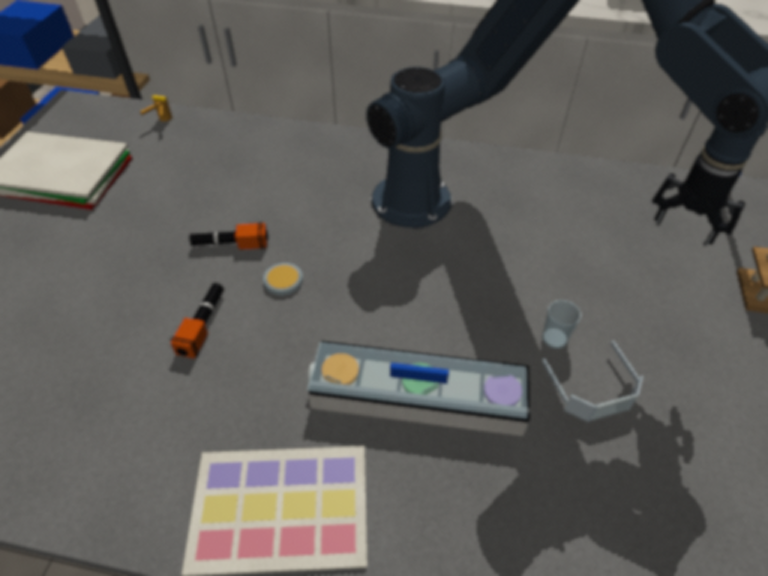

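View pics/t0.png

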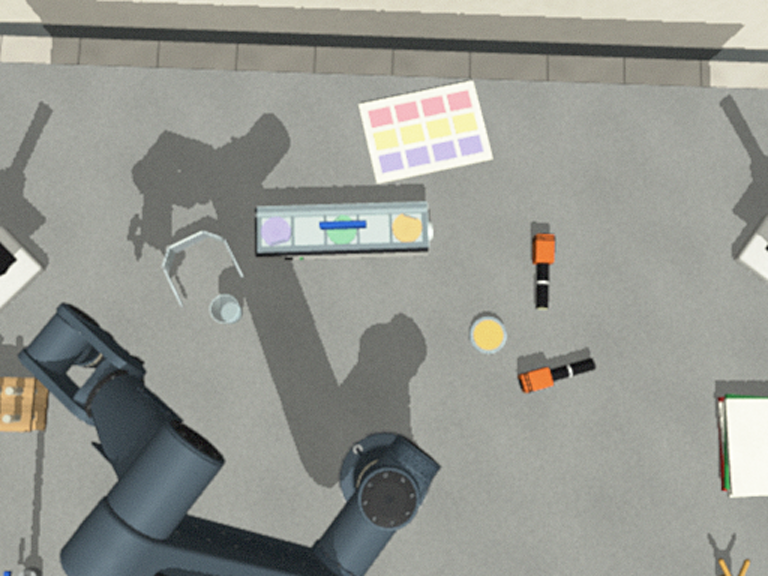

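```bash
python3 - <<'E'
from h import *
a=np.load('scene0.npy');b=np.load('top0.npy')
A=cv2.resize(a[222:282,200:360],None,fx=5,fy=5,interpolation=cv2.INTER_CUBIC)
B=cv2.resize(b[132:176,164:297],None,fx=6,fy=6,interpolation=cv2.INTER_CUBIC)
B=cv2.copyMakeBorder(B,0,600-300-B.shape[0],0,800-B.shape[1],cv2.BORDER_CONSTANT)
save(np.vstack([A,B]),'c1.png')
A=cv2.resize(a[180:246,105:205],None,fx=4,fy=4,interpolation=cv2.INTER_CUBIC)
B=cv2.resize(b[145:265,300:400],None,fx=4,fy=4,interpolation=cv2.INTER_CUBIC)
A=cv2.copyMakeBorder(A,0,B.shape[0]-A.shape[0],0,0,cv2.BORDER_CONSTANT)
save(np.hstack([A,B]),'c2.png')
E
```

```text
(no output)
```

View pics/c1.png

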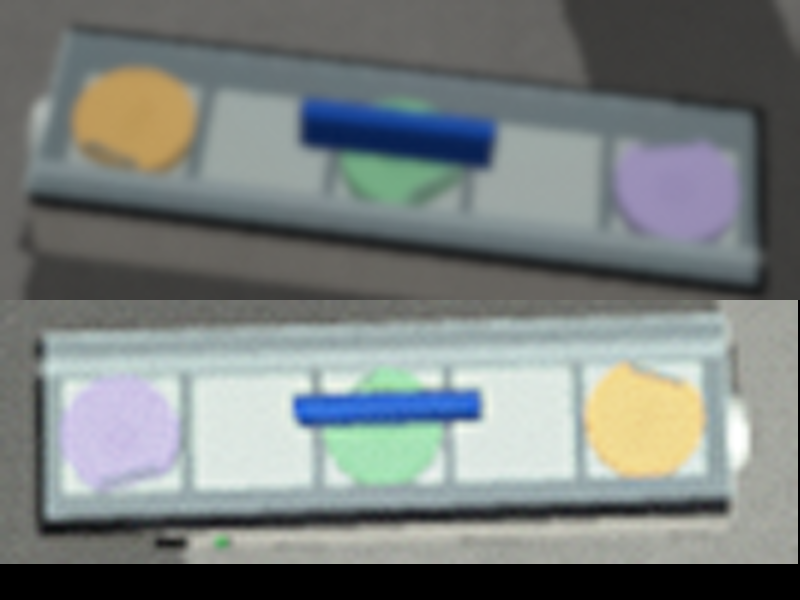

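View pics/c2.png

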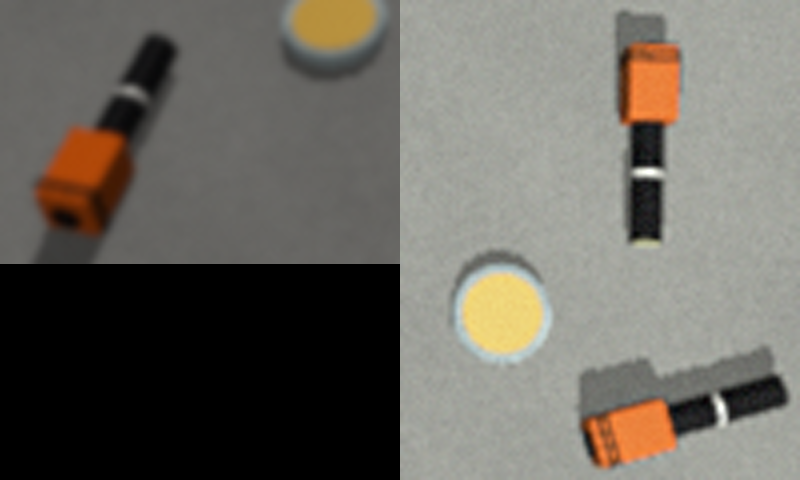

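```bash
python3 - <<'E'
from h import *
cs,ct=cam('scene'),cam('top')
T=lambda x,y:(ct,164+(x+.5)/6-.5,132+(y-300+.5)/6-.5)
S=lambda x,y:(cs,200+(x+.5)/5-.5,222+(y+.5)/5-.5)
prs={'rim-y-x':(T(727,500),S(68,30)),'rim+y-x':(T(45,520),S(765,108)),'rim-y+x':(T(722,318),S(30,193)),'rim+y+x':(T(42,340),S(762,270)),
'rib-y':(T(481,404),S(302,112)),'rib+y':(T(296,408),S(495,130))}
for k,v in prs.items(): print(k,tri(v).round(4),[ (atz(*o,.068)).round(4)[:2].tolist() for o in v])
T2=lambda x,y:(ct,300+(x-400+.5)/4-.5,145+(y+.5)/4-.5)
S2=lambda x,y:(cs,105+(x+.5)/4-.5,180+(y+.5)/4-.5)
for k,v in {'ring':(T2(648,174),S2(130,93)),'nose':(T2(646,243),S2(163,38)),'box-top-back':(T2(652,47),S2(62,190)),'box-top-front':(T2(650,122),S2(102,133))}.items(): print(k,tri(v).round(4),[ (atz(*o,.023)).round(4)[:2].tolist() for o in v])
print(atz(*T2(503,314),.016),atz(*T2(505,310),.0))
print('beaker',atz(ct,226/1.5,312/1.5,.0))
for p in [(204,235),(165,265),(182,305),(242,277)]: print(atz(ct,p[0]/1.5,p[1]/1.5,.03).round(3))
E
```

```text
rim-y-x [ 0.5408 -0.0876  0.0723] [[0.5412, -0.0863], [0.5381, -0.0904]]
rim+y-x [0.5147 0.3168 0.077 ] [[0.5163, 0.3157], [0.5081, 0.3207]]
rim-y+x [ 0.6515 -0.0806  0.0691] [[0.6519, -0.0812], [0.6508, -0.0803]]
rim+y+x [0.6221 0.3219 0.0795] [[0.6249, 0.3231], [0.6152, 0.3243]]
rib-y [0.5872 0.0614 0.1   ] [[0.5946, 0.0612], [0.5664, 0.0579]]
rib+y [0.5801 0.1687 0.1052] [[0.5886, 0.1708], [0.5555, 0.169]]
ring [ 0.4713 -0.3685  0.0347] [[0.4732, -0.3716], [0.4629, -0.3747]]
nose [ 0.4086 -0.3665  0.0332] [[0.41, -0.3695], [0.4005, -0.3714]]
box-top-back [ 0.5848 -0.3691  0.0538] [[0.5913, -0.3756], [0.5659, -0.3875]]
box-top-front [ 0.5184 -0.3699  0.0404] [[0.5213, -0.3735], [0.5066, -0.3801]]
[ 0.34243898 -0.24135382  0.016     ] [ 0.34740497 -0.245784    0.        ]
beaker [0.37988972 0.3925511  0.        ]
[0.562 0.45  0.03 ]
[0.486 0.539 0.03 ]
[0.39  0.492 0.03 ]
[0.462 0.353 0.03 ]
```

```bash
cat >> h.py <<'E'
def plan(x,y,z,yawdeg):
    """shift in present tool axes (cm) then wz (deg); yaw = direction of tool y; tilt residual too"""
    s=sense(); M=R.from_quat(s['tool_rot']).as_matrix(); d=M.T@(np.array([x,y,z])-s['tcp_pos'])*100
    yw=np.radians(yawdeg); ty=np.array([np.cos(yw),np.sin(yw),0]); tz=np.array([0,0,-1.]); G=np.c_[np.cross(ty,tz),ty,tz]
    print('shift cm',d.round(2),'turn deg',np.degrees(R.from_matrix(M.T@G).as_rotvec()).round(1),'tcp',np.round(s['tcp_pos'],4),'t',round(s['t'],2))
E
python3 -c "
from h import *
plan(.583,.115,.30,3.8)"
```

```text
shift cm [-47.76 -27.08   0.34] turn deg [-0.1  0.  60.8] tcp [0.2675 0.5644 0.3032] t 0.15
```

```bash
python3 -m inch '[{"dx":-4.78,"dy":-2.7},{"dx":-4.78,"dy":-2.7},{"dx":-4.78,"dy":-2.7},{"dx":-4.78,"dy":-2.7},{"dx":-4.78,"dy":-2.7},{"dx":-4.78,"dy":-2.7},{"dx":-4.78,"dy":-2.7},{"dx":-4.78,"dy":-2.7},{"dx":-4.78,"dy":-2.7},{"dx":-4.78,"dy":-2.7}]'; python3 -c "
from h import *
plan(.583,.115,.30,3.8)"
```

```text
shift cm [-47.76 -27.08   0.34] turn deg [-0.1  0.  60.8] tcp [0.2675 0.5644 0.3032] t 0.15invalid input at $[0]: expected keys dx, dy, dz, wx, wy, wz
```

```bash
python3 -m inch '[{"dx":-4.78,"dy":-2.7,"dz":0,"wx":0,"wy":0,"wz":0},{"dx":-4.78,"dy":-2.7,"dz":0,"wx":0,"wy":0,"wz":0},{"dx":-4.78,"dy":-2.7,"dz":0,"wx":0,"wy":0,"wz":0},{"dx":-4.78,"dy":-2.7,"dz":0,"wx":0,"wy":0,"wz":0},{"dx":-4.78,"dy":-2.7,"dz":0,"wx":0,"wy":0,"wz":0},{"dx":-4.78,"dy":-2.7,"dz":0,"wx":0,"wy":0,"wz":0},{"dx":-4.78,"dy":-2.7,"dz":0,"wx":0,"wy":0,"wz":0},{"dx":-4.78,"dy":-2.7,"dz":0,"wx":0,"wy":0,"wz":0},{"dx":-4.78,"dy":-2.7,"dz":0,"wx":0,"wy":0,"wz":0},{"dx":-4.78,"dy":-2.7,"dz":0,"wx":0,"wy":0,"wz":0}]'
python3 -m inch '[{"dx":0,"dy":0,"dz":0,"wx":0,"wy":0,"wz":10.2},{"dx":0,"dy":0,"dz":0,"wx":0,"wy":0,"wz":10.2},{"dx":0,"dy":0,"dz":0,"wx":0,"wy":0,"wz":10.2},{"dx":0,"dy":0,"dz":0,"wx":0,"wy":0,"wz":10.2},{"dx":0,"dy":0,"dz":0,"wx":0,"wy":0,"wz":10},{"dx":0,"dy":0,"dz":0,"wx":0,"wy":0,"wz":10},{"dx":0,"dy":0,"dz":0,"wx":0,"wy":0,"wz":0}]'; python3 -c "
from h import *
plan(.583,.115,.30,3.8)
a=eyes.snapshot('wrist');np.save('w1.npy',a);save(a,'w1.png',s=1.5)"
```

```text
t: 1.4
tcp_pos: [0.5847, 0.1143, 0.3036]
tool_rot: [0.22, 0.976, 0.0, -0.0]
force: [1.1, 0.4, -0.5]
finger_gap: 0.996
gripper_force: 0.0
t: 2.28
tcp_pos: [0.5838, 0.1159, 0.3036]
tool_rot: [0.682, 0.731, -0.0, -0.0]
force: [0.6, 0.4, 0.5]
finger_gap: 1.002
gripper_force: 0.0
shift cm [-0.09 -0.08  0.36] turn deg [-0.  -0.   0.1] tcp [0.5838 0.1159 0.3036] t 2.27
```

View pics/w1.png

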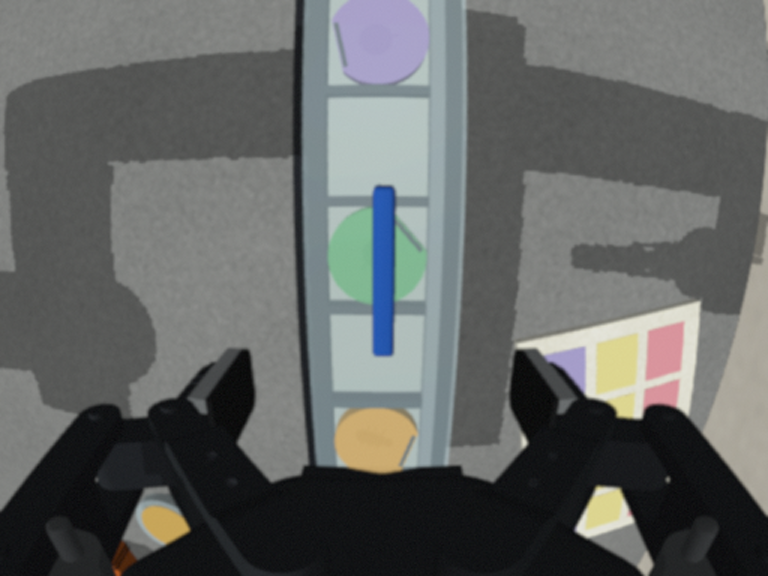

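```bash
python3 - <<'E'
from h import *
c=cam('wrist'); W=lambda x,y:((x+.5)/1.5-.5,(y+.5)/1.5-.5)
obs=[(.036,.117,429,91),(-.0355,.117,328,91),(.036,.039,427,202),(-.0355,.039,328,201),(.036,-.039,424,307),(-.0355,-.039,330,308),(.036,-.117,421,400),(-.0355,-.117,332,400)]
def f(p,h=.068):
    r=[]
    for x,y,u,v in obs:
        P=[p[0]+x*np.cos(p[2])-y*np.sin(p[2]),p[1]+x*np.sin(p[2])+y*np.cos(p[2]),p[3] if len(p)>3 else h]
        r+=list(proj(c,P)-W(u,v))
    return np.array(r)
for p0 in ([.58,.116,.06],[.58,.116,.06,.068]):
    s=least_squares(f,p0); print(s.x.round(4),s.fun.round(1))
for k,(u,v) in dict(ribpy=(384,186),ribmy=(383,355)).items(): print(k,atz(c,*W(u,v),.107).round(4))
print('bottom-ish edge +y top', [atz(c,*W(u,v),.107).round(4) for u,v in [(375,186),(393,186),(373,354),(393,354)]])
ct=cam('top')
o=(c,*W(384,187));print(tri([o,(ct,164+(296.5)/6-.5,132+(108.5)/6-.5)]),tri([(c,*W(383,354)),(ct,164+(481.5)/6-.5,132+(104.5)/6-.5)]))
E
```

```text
[0.5798 0.1192 0.062 ] [ 1.4 -1.7 -1.7 -2.   1.8 -0.7 -1.7 -0.5  1.6  1.7 -1.6  0.5  0.8  2.3
 -0.6  1.8]
[0.5798 0.118  0.062  0.0602] [ 0.5  0.6 -0.8  0.3  0.9 -0.2 -0.9  0.1  0.8  0.5 -0.8 -0.7  0.1 -0.1
  0.1 -0.6]
ribpy [0.5812 0.1697 0.107 ]
ribmy [0.5881 0.0619 0.107 ]
bottom-ish edge +y top [array([0.5759, 0.1693, 0.107 ]), array([0.5865, 0.17  , 0.107 ]), array([0.5816, 0.0622, 0.107 ]), array([0.5946, 0.0631, 0.107 ])]
[0.58132619 0.16865146 0.09974666] [0.58756752 0.06063654 0.10167994]
```

```bash
python3 -m inch '[{"dx":0,"dy":0.1,"dz":5,"wx":0,"wy":0,"wz":0.2},{"dx":0,"dy":0,"dz":5,"wx":0,"wy":0,"wz":0},{"dx":0,"dy":0,"dz":3.5,"wx":0,"wy":0,"wz":0},{"dx":0,"dy":0,"dz":1.6,"wx":0,"wy":0,"wz":0},{"dx":0,"dy":0,"dz":0,"wx":0,"wy":0,"wz":0}]'
python3 -m inch '[{"dx":0,"dy":0,"dz":0,"wx":0,"wy":0,"wz":0},{"dx":0,"dy":0,"dz":0,"wx":0,"wy":0,"wz":0},{"dx":0,"dy":0,"dz":0,"wx":0,"wy":0,"wz":0},{"dx":0,"dy":0,"dz":0,"wx":0,"wy":0,"wz":0},{"dx":0,"dy":0,"dz":0,"wx":0,"wy":0,"wz":0},{"dx":0,"dy":0,"dz":0,"wx":0,"wy":0,"wz":0}]' 0 60
```

```text
t: 2.95
tcp_pos: [0.5847, 0.116, 0.1522]
tool_rot: [0.684, 0.73, -0.001, -0.001]
force: [0.2, 0.2, -0.2]
finger_gap: 1.003
gripper_force: 0.0
t: 3.7
tcp_pos: [0.5854, 0.116, 0.1537]
tool_rot: [0.684, 0.729, 0.0, 0.0]
force: [-0.8, -0.6, 5.4]
finger_gap: 0.147
gripper_force: 61.3
```

```bash
python3 -m inch '[{"dx":0,"dy":0,"dz":-1,"wx":0,"wy":0,"wz":0},{"dx":0,"dy":0,"dz":-2,"wx":0,"wy":0,"wz":0},{"dx":0,"dy":0,"dz":-3,"wx":0,"wy":0,"wz":0},{"dx":0,"dy":0,"dz":-2,"wx":0,"wy":0,"wz":0},{"dx":-0.3,"dy":-2,"dz":0,"wx":0,"wy":0,"wz":0},{"dx":-0.5,"dy":-3.5,"dz":0,"wx":0,"wy":0,"wz":0},{"dx":-0.6,"dy":-4,"dz":0,"wx":0,"wy":0,"wz":0},{"dx":-0.6,"dy":-4,"dz":0,"wx":0,"wy":0,"wz":0},{"dx":-0.6,"dy":-3.2,"dz":0,"wx":0,"wy":0,"wz":0},{"dx":0,"dy":0,"dz":0,"wx":0,"wy":0,"wz":0}]' - 100
python3 -c "
from h import *
plan(.42,.08,.083,3.55)
a=eyes.snapshot('scene');np.save('s1.npy',a);b=eyes.snapshot('top');A=np.hstack([a[130:330,150:450],b[100:300,120:420]]);save(A,'s1.png',s=1.3)"
```

```text
t: 4.95
tcp_pos: [0.4158, 0.0795, 0.2324]
tool_rot: [0.685, 0.729, -0.002, -0.002]
force: [0.3, -0.2, -4.1]
finger_gap: 0.142
gripper_force: 98.0
shift cm [1.000e-02 5.200e-01 1.494e+01] turn deg [-0.4 -0.   0.1] tcp [0.4158 0.0795 0.2324] t 4.95
```

View pics/s1.png

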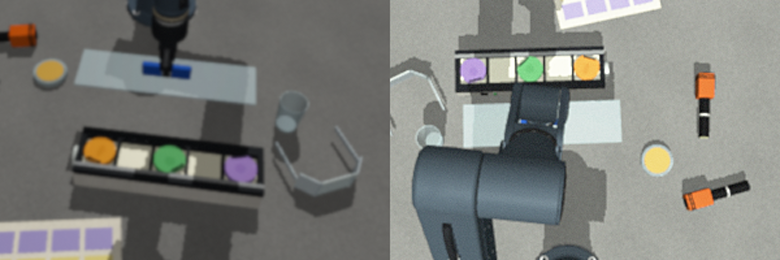

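```bash
python3 -m inch '[{"dx":0,"dy":0.4,"dz":3,"wx":0,"wy":0,"wz":0},{"dx":0,"dy":0,"dz":4,"wx":0,"wy":0,"wz":0},{"dx":0,"dy":0,"dz":4,"wx":0,"wy":0,"wz":0},{"dx":0,"dy":0,"dz":2.2,"wx":0,"wy":0,"wz":0},{"dx":0,"dy":0,"dz":0.9,"wx":0,"wy":0,"wz":0},{"dx":0,"dy":0,"dz":0.5,"wx":0,"wy":0,"wz":0},{"dx":0,"dy":0,"dz":0,"wx":0,"wy":0,"wz":0}]'
```

```text
t: 5.92
tcp_pos: [0.4246, 0.0798, 0.0872]
tool_rot: [0.684, 0.729, 0.0, 0.0]
force: [-0.1, -0.6, -3.5]
finger_gap: 0.142
gripper_force: 97.9
```

```bash
python3 -m inch '[{"dx":0,"dy":0,"dz":0.2,"wx":0,"wy":0,"wz":0},{"dx":0,"dy":0,"dz":0,"wx":0,"wy":0,"wz":0}]'
python3 -m inch '[{"dx":0,"dy":0,"dz":0,"wx":0,"wy":0,"wz":0},{"dx":0,"dy":0,"dz":0,"wx":0,"wy":0,"wz":0},{"dx":0,"dy":0,"dz":0,"wx":0,"wy":0,"wz":0},{"dx":0,"dy":0,"dz":-4,"wx":0,"wy":0,"wz":0},{"dx":0,"dy":0,"dz":-6,"wx":0,"wy":0,"wz":0},{"dx":0,"dy":0,"dz":-6,"wx":0,"wy":0,"wz":0},{"dx":0,"dy":5,"dz":-3,"wx":0,"wy":0,"wz":0},{"dx":0,"dy":6,"dz":-3,"wx":0,"wy":0,"wz":0},{"dx":0,"dy":5,"dz":0,"wx":0,"wy":0,"wz":0},{"dx":0,"dy":0,"dz":0,"wx":0,"wy":0,"wz":0}]' 0.8
python3 -c "
from h import *
plan(.58,.118,.3,3.55)
a=eyes.snapshot('wrist');np.save('w2.npy',a);save(a,'w2.png',s=1.5)"
```

```text
t: 6.18
tcp_pos: [0.4246, 0.0797, 0.0858]
tool_rot: [0.684, 0.729, 0.001, 0.001]
force: [0.0, 0.6, 2.3]
finger_gap: 0.14
gripper_force: 98.9
t: 7.42
tcp_pos: [0.5827, 0.0894, 0.303]
tool_rot: [0.684, 0.729, 0.001, 0.001]
force: [-0.9, -0.9, -0.1]
finger_gap: 0.799
gripper_force: 0.0
shift cm [ 2.87 -0.09  0.3 ] turn deg [0.2 0.  0.1] tcp [0.5827 0.0894 0.303 ] t 7.42
```

View pics/w2.png

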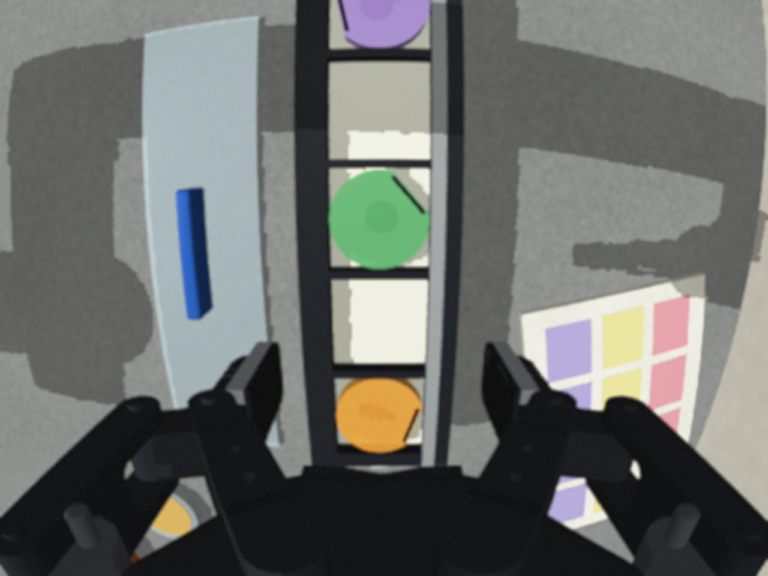

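```bash
cat >> h.py <<'E'
W=lambda x,y:((x+.5)/1.5-.5,(y+.5)/1.5-.5)
def fitstage(c,obs,p0=(.58,.118,.062),h=.068):
    def f(p):
        r=[]
        for x,y,u,v in obs:
            P=[p[0]+x*np.cos(p[2])-y*np.sin(p[2]),p[1]+x*np.sin(p[2])+y*np.cos(p[2]),p[3] if len(p)>3 else h]
            r+=list(proj(c,P)-W(u,v))
        return np.array(r)
    s=least_squares(f,p0); return s.x,s.fun
E
python3 - <<'E'
from h import *
c=cam('wrist'); print(sense()['q'])
obs=[(.036,.117,431,56),(-.0355,.117,328,56),(.036,.039,431,163),(-.0355,.039,329,163),(.036,-.039,428,272),(-.0355,-.039,329,272),(.036,-.117,425,371),(-.0355,-.117,331,370)]
for p0 in ([.58,.118,.062],[.58,.118,.062,.068]):
    p,r=fitstage(c,obs,p0); print(p.round(4),r.round(1))
p,_=fitstage(c,obs)
def disc(ctr,l1,l2):
    C=atz(c,*W(*ctr),.066);a=atz(c,*W(*l1),.066);b=atz(c,*W(*l2),.066)
    m=(a+b)/2; d=b-a; n=np.array([-d[1],d[0]])/np.linalg.norm(d[:2]); n*=np.sign(n@(m-C)[:2])
    M=R.from_euler('z',p[2]).as_matrix(); L=M.T@(C-[p[0],p[1],0])
    print('centre',C.round(4),'stage',L.round(4)[:2],'dist',(n@(m-C)[:2]).round(4),'len',np.linalg.norm(d).round(4),'flat angle rel stage',(np.degrees(np.arctan2(n[1],n[0])-p[2])).round(1))
disc((379,219),(393,176),(425,213)); disc((378,414),(417,408),(405,441))
c=None
E
```

```text
[-3.70720241e-02  4.78261146e-01  1.53210535e+00 -5.51438367e-05
  1.13224604e+00 -1.00422428e-01]
[0.5755 0.1192 0.0567] [ 1.1 -3.  -0.6 -3.3  0.7 -0.3 -1.8 -0.6  0.9  1.7 -0.7  1.3  0.2  2.4
  0.1  2.6]
[0.5755 0.1184 0.0567 0.0592] [ 0.2 -0.3  0.4 -0.6 -0.3  0.5 -0.8  0.2  0.   0.4  0.2  0.  -0.5 -0.4
  0.9 -0.1]
centre [0.5759 0.1188 0.066 ] stage [ 0.0003 -0.0004] dist 0.0267 len 0.0337 flat angle rel stage 41.5
centre [ 0.5844 -0.034   0.066 ] stage [ 0.0002 -0.1534] dist 0.0283 len 0.0332 flat angle rel stage -14.9
```

```bash
python3 -m inch '[{"dx":2.9,"dy":-0.4,"dz":4,"wx":0,"wy":0,"wz":0},{"dx":0,"dy":0,"dz":4,"wx":0,"wy":0,"wz":0},{"dx":0,"dy":0,"dz":0,"wx":0,"wy":0,"wz":0},{"dx":0,"dy":0,"dz":0,"wx":0,"wy":0,"wz":0},{"dx":0,"dy":0,"dz":0,"wx":0,"wy":0,"wz":0},{"dx":0,"dy":0,"dz":0,"wx":0,"wy":0,"wz":0}]' 0.3
python3 -c "
from h import *
plan(.577,.118,.22,3.55)
c=cam('wrist')
a=eyes.snapshot('wrist');np.save('w3.npy',a);save(a,'w3.png',s=1.5)
d=cam('wrist');print(c['t']-d['t'],c['R']-d['R'])
np.savez('c3.npz',R=c['R'],t=c['t'])
print(manip.tips_ahead)"
```

```text
t: 8.22
tcp_pos: [0.5743, 0.1181, 0.2243]
tool_rot: [0.684, 0.729, 0.001, 0.001]
force: [-0.8, 1.2, -0.0]
finger_gap: 0.298
gripper_force: 0.0
shift cm [-0.03  0.27  0.44] turn deg [0.2 0.  0.1] tcp [0.5743 0.1181 0.2243] t 8.22
[-2.48545958e-04 -8.27698210e-06 -3.47904703e-05] [[ 2.45839689e-06 -5.60303699e-05  5.19321715e-04]
 [-1.88348065e-04 -4.08086118e-06  2.83012905e-05]
 [ 4.88090606e-04  1.72903903e-06  8.63149441e-06]]
0.0726
```

View pics/w3.png

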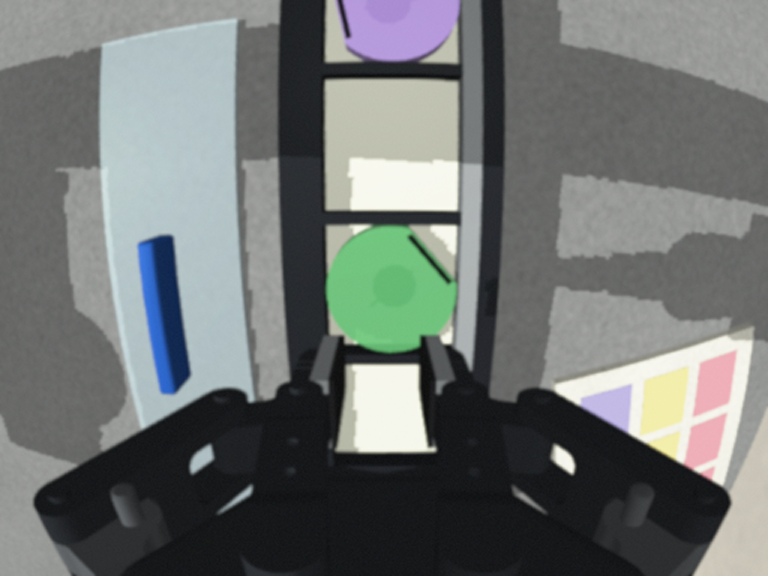

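```bash
cat >> h.py <<'E'
def disc(c,p,ctr,l1,l2):
    C=atz(c,*W(*ctr),.066);a=atz(c,*W(*l1),.066);b=atz(c,*W(*l2),.066)
    m=(a+b)/2; d=b-a; n=np.array([-d[1],d[0]])/np.linalg.norm(d[:2]); n*=np.sign(n@(m-C)[:2])
    M=R.from_euler('z',p[2]).as_matrix(); L=M.T@(C-[p[0],p[1],0]);Lm=M.T@(m-[p[0],p[1],0])
    print('centre',C.round(4),'stage',L.round(4)[:2],'flat mid',Lm[:2].round(4),'dist',(n@(m-C)[:2]).round(4),'len',np.linalg.norm(d).round(4),'flat angle rel stage',(np.degrees(np.arctan2(n[1],n[0])-p[2])).round(1))
E
python3 - <<'E'
from h import *
c=cam('wrist')
obs=[(.036,.117,462,71),(-.0355,.117,325,71),(.036,.039,460,218),(-.0355,.039,325,217),(.036,-.03,454,343)]
for p0 in ([.58,.118,.062],[.58,.118,.062,.068]):
    p,r=fitstage(c,obs,p0); print(p.round(4),r.round(1))
p,_=fitstage(c,obs)
disc(c,p,(391.5,289),(411,237),(450,282))
E
```

```text
[0.5793 0.1182 0.0561] [ 1.5 -1.  -1.8 -2.4  1.3  1.2 -1.8  1.1  1.   1.3]
[0.5796 0.118  0.0561 0.0623] [ 0.5  0.7 -0.5 -0.6  0.3  0.5 -0.5  0.4  0.2 -1.1]
centre [0.5795 0.1195 0.066 ] stage [0.0002 0.0014] flat mid [0.0207 0.0173] dist 0.0259 len 0.0321 flat angle rel stage 41.8
```

```bash
python3 -m inch '[{"dx":0.1,"dy":0.5,"dz":4,"wx":0,"wy":0,"wz":0},{"dx":0,"dy":0,"dz":4,"wx":0,"wy":0,"wz":0},{"dx":0,"dy":0,"dz":0.3,"wx":0,"wy":0,"wz":0},{"dx":0,"dy":0,"dz":0,"wx":0,"wy":0,"wz":0}]'
python3 -m inch '[{"dx":0,"dy":0,"dz":0.2,"wx":0,"wy":0,"wz":0},{"dx":0,"dy":0,"dz":0,"wx":0,"wy":0,"wz":0}]'
python3 -m inch '[{"dx":0,"dy":0,"dz":0.2,"wx":0,"wy":0,"wz":0},{"dx":0,"dy":0,"dz":0,"wx":0,"wy":0,"wz":0}]'
```

```text
t: 8.78
tcp_pos: [0.5787, 0.1195, 0.14]
tool_rot: [0.684, 0.729, -0.0, -0.0]
force: [0.6, -0.3, 0.3]
finger_gap: 0.299
gripper_force: 0.0
t: 9.02
tcp_pos: [0.5789, 0.1196, 0.1386]
tool_rot: [0.684, 0.729, 0.0, 0.0]
force: [0.2, -0.4, 1.3]
finger_gap: 0.3
gripper_force: 0.6
t: 9.28
tcp_pos: [0.5794, 0.1197, 0.1385]
tool_rot: [0.684, 0.729, 0.001, 0.001]
force: [-1.9, -0.5, 12.6]
finger_gap: 0.298
gripper_force: 6.3
```

```bash
python3 -m inch '[{"dx":0,"dy":0,"dz":0,"wx":0,"wy":0,"wz":7},{"dx":0,"dy":0,"dz":0,"wx":0,"wy":0,"wz":7},{"dx":0,"dy":0,"dz":0,"wx":0,"wy":0,"wz":7},{"dx":0,"dy":0,"dz":0,"wx":0,"wy":0,"wz":7},{"dx":0,"dy":0,"dz":0,"wx":0,"wy":0,"wz":7},{"dx":0,"dy":0,"dz":0,"wx":0,"wy":0,"wz":6.8},{"dx":0,"dy":0,"dz":0,"wx":0,"wy":0,"wz":0}]'
python3 -m inch '[{"dx":0.17,"dy":0.19,"dz":0,"wx":0,"wy":0,"wz":0},{"dx":0.17,"dy":0.19,"dz":0,"wx":0,"wy":0,"wz":0},{"dx":0.17,"dy":0.19,"dz":0,"wx":0,"wy":0,"wz":0},{"dx":0.17,"dy":0.19,"dz":0,"wx":0,"wy":0,"wz":0},{"dx":0,"dy":0,"dz":0,"wx":0,"wy":0,"wz":0},{"dx":0,"dy":0,"dz":0,"wx":0,"wy":0,"wz":0}]'
python3 -m inch '[{"dx":0,"dy":0,"dz":-0.5,"wx":0,"wy":0,"wz":0},{"dx":0,"dy":0,"dz":-2,"wx":0,"wy":0,"wz":0},{"dx":0,"dy":0,"dz":-3,"wx":0,"wy":0,"wz":-10},{"dx":0,"dy":0,"dz":-3,"wx":0,"wy":0,"wz":-10},{"dx":0,"dy":0,"dz":0,"wx":0,"wy":0,"wz":-10},{"dx":0,"dy":0,"dz":0,"wx":0,"wy":0,"wz":-10},{"dx":0,"dy":0,"dz":0,"wx":0,"wy":0,"wz":0},{"dx":0,"dy":0,"dz":0,"wx":0,"wy":0,"wz":0},{"dx":0,"dy":0,"dz":0,"wx":0,"wy":0,"wz":0}]'
python3 -c "
from h import *
plan(.577,.118,.22,3.55)
a=eyes.snapshot('wrist');np.save('w4.npy',a);save(a,'w4.png',(200,0,330,260),2.3)"
```

```text
t: 10.15
tcp_pos: [0.5804, 0.1197, 0.1385]
tool_rot: [0.9, 0.437, 0.003, 0.001]
force: [-0.3, 0.7, 10.9]
finger_gap: 0.297
gripper_force: 5.3
t: 10.9
tcp_pos: [0.5881, 0.1203, 0.1385]
tool_rot: [0.899, 0.437, -0.0, -0.0]
force: [-4.6, -0.7, 14.9]
finger_gap: 0.301
gripper_force: 7.3
t: 12.02
tcp_pos: [0.5888, 0.1203, 0.2207]
tool_rot: [0.696, 0.718, -0.0, -0.0]
force: [-0.4, -0.5, -1.2]
finger_gap: 0.302
gripper_force: 0.0
shift cm [-0.19 -1.18  0.07] turn deg [-0.   0.  -1.8] tcp [0.5888 0.1203 0.2207] t 12.03
```

View pics/w4.png

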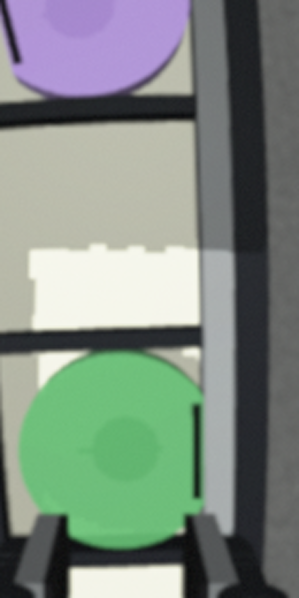

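```bash
python3 -m inch '[{"dx":5.15,"dy":-0.13,"dz":0,"wx":0,"wy":0,"wz":0},{"dx":5.15,"dy":-0.13,"dz":0,"wx":0,"wy":0,"wz":0},{"dx":5.15,"dy":-0.13,"dz":0,"wx":0,"wy":0,"wz":0},{"dx":0,"dy":0,"dz":0,"wx":0,"wy":0,"wz":10},{"dx":0,"dy":0,"dz":1,"wx":0,"wy":0,"wz":10},{"dx":0,"dy":0,"dz":1,"wx":0,"wy":0,"wz":10},{"dx":0,"dy":0,"dz":1,"wx":0,"wy":0,"wz":10},{"dx":0,"dy":0,"dz":1,"wx":0,"wy":0,"wz":10},{"dx":0,"dy":0,"dz":1,"wx":0,"wy":0,"wz":10},{"dx":0,"dy":0,"dz":1,"wx":0,"wy":0,"wz":0}]'
python3 -c "
from h import *
plan(.5706,.2738,.1386,-55);print(sense()['q'][5])"
```

```text
t: 13.32
tcp_pos: [0.58, 0.2746, 0.1604]
tool_rot: [0.961, 0.275, 0.0, 0.0]
force: [0.2, 0.7, 0.3]
finger_gap: 0.3
gripper_force: 0.0
shift cm [-0.84 -0.43  2.18] turn deg [ 0.  -0.  -3.1] tcp [0.58   0.2746 0.1604] t 13.32
1.2820852827980092
```

```bash
python3 -m inch '[{"dx":-0.84,"dy":-0.43,"dz":1.8,"wx":0,"wy":0,"wz":0},{"dx":0,"dy":0,"dz":0.4,"wx":0,"wy":0,"wz":0},{"dx":0,"dy":0,"dz":0,"wx":0,"wy":0,"wz":0}]'
python3 -m inch '[{"dx":0,"dy":0,"dz":0.2,"wx":0,"wy":0,"wz":0},{"dx":0,"dy":0,"dz":0,"wx":0,"wy":0,"wz":0}]'
```

```text
t: 13.7
tcp_pos: [0.5707, 0.2739, 0.139]
tool_rot: [0.961, 0.275, 0.0, 0.0]
force: [0.0, -0.4, 0.8]
finger_gap: 0.298
gripper_force: 0.0
t: 13.95
tcp_pos: [0.5711, 0.2739, 0.1386]
tool_rot: [0.962, 0.275, 0.001, 0.0]
force: [-2.3, -0.9, 7.8]
finger_gap: 0.302
gripper_force: 4.0
```

```bash
python3 -m inch '[{"dx":0,"dy":0,"dz":0.1,"wx":0,"wy":0,"wz":-8.2},{"dx":0,"dy":0,"dz":0,"wx":0,"wy":0,"wz":-8.2},{"dx":0,"dy":0,"dz":0,"wx":0,"wy":0,"wz":-8.2},{"dx":0,"dy":0,"dz":0,"wx":0,"wy":0,"wz":-8.2},{"dx":0,"dy":0,"dz":0,"wx":0,"wy":0,"wz":-8.2},{"dx":0,"dy":0,"dz":0,"wx":0,"wy":0,"wz":-8.2},{"dx":0,"dy":0,"dz":0,"wx":0,"wy":0,"wz":-8.2},{"dx":0,"dy":0,"dz":0,"wx":0,"wy":0,"wz":-8.2},{"dx":0,"dy":0,"dz":0,"wx":0,"wy":0,"wz":-8.2},{"dx":0,"dy":0,"dz":0,"wx":0,"wy":0,"wz":-8.2}]'
python3 -m inch '[{"dx":0,"dy":0,"dz":0,"wx":0,"wy":0,"wz":-8.2},{"dx":0,"dy":0,"dz":0,"wx":0,"wy":0,"wz":-8.2},{"dx":0,"dy":0,"dz":0,"wx":0,"wy":0,"wz":-8.2},{"dx":0,"dy":0,"dz":0,"wx":0,"wy":0,"wz":-8.2},{"dx":0,"dy":0,"dz":0,"wx":0,"wy":0,"wz":-8.2},{"dx":0,"dy":0,"dz":0,"wx":0,"wy":0,"wz":-8.2},{"dx":0,"dy":0,"dz":0,"wx":0,"wy":0,"wz":-8.2},{"dx":0,"dy":0,"dz":0,"wx":0,"wy":0,"wz":-8.2},{"dx":0,"dy":0,"dz":0,"wx":0,"wy":0,"wz":-8.2},{"dx":0,"dy":0,"dz":0,"wx":0,"wy":0,"wz":-8.2}]'
python3 -c "
from h import *
plan(.5806,.2738,.1386,106)"
```

```text
t: 15.2
tcp_pos: [0.5722, 0.2746, 0.1385]
tool_rot: [0.544, 0.839, 0.002, 0.001]
force: [-1.3, 1.8, 10.5]
finger_gap: 0.301
gripper_force: 5.4
t: 16.45
tcp_pos: [0.5725, 0.2744, 0.1385]
tool_rot: [-0.14, 0.99, 0.0, 0.003]
force: [-0.5, 0.5, 10.7]
finger_gap: 0.303
gripper_force: 5.0
shift cm [-0.76 -0.28 -0.  ] turn deg [0.  0.3 0.2] tcp [0.5725 0.2744 0.1385] t 16.45
```

```bash
python3 -m inch '[{"dx":-0.24,"dy":-0.06,"dz":0,"wx":0,"wy":0,"wz":0},{"dx":-0.24,"dy":-0.06,"dz":0,"wx":0,"wy":0,"wz":0},{"dx":-0.24,"dy":-0.06,"dz":0,"wx":0,"wy":0,"wz":0},{"dx":-0.24,"dy":-0.06,"dz":0,"wx":0,"wy":0,"wz":0},{"dx":0,"dy":0,"dz":0,"wx":0,"wy":0,"wz":0},{"dx":0,"dy":0,"dz":0,"wx":0,"wy":0,"wz":0}]'
python3 -m inch '[{"dx":0,"dy":0,"dz":-0.5,"wx":0,"wy":0,"wz":0},{"dx":0,"dy":0,"dz":-4,"wx":0,"wy":0,"wz":0},{"dx":0,"dy":0,"dz":-4,"wx":0,"wy":0,"wz":0},{"dx":0,"dy":0,"dz":-4,"wx":0,"wy":0,"wz":10},{"dx":0,"dy":0,"dz":-3.5,"wx":0,"wy":0,"wz":10},{"dx":0,"dy":0,"dz":0,"wx":0,"wy":0,"wz":10},{"dx":0,"dy":0,"dz":0,"wx":0,"wy":0,"wz":10},{"dx":0,"dy":0,"dz":0,"wx":0,"wy":0,"wz":10},{"dx":0,"dy":0,"dz":0,"wx":0,"wy":0,"wz":10},{"dx":0,"dy":0,"dz":0,"wx":0,"wy":0,"wz":10}]'
python3 -m inch '[{"dx":0,"dy":0,"dz":0,"wx":0,"wy":0,"wz":10},{"dx":0,"dy":0,"dz":0,"wx":0,"wy":0,"wz":10},{"dx":0,"dy":0,"dz":0,"wx":0,"wy":0,"wz":10},{"dx":0,"dy":0,"dz":0,"wx":0,"wy":0,"wz":2.5},{"dx":-5,"dy":0,"dz":0,"wx":0,"wy":0,"wz":0},{"dx":-5,"dy":0,"dz":0,"wx":0,"wy":0,"wz":0},{"dx":-5,"dy":0,"dz":0,"wx":0,"wy":0,"wz":0},{"dx":0,"dy":0,"dz":0,"wx":0,"wy":0,"wz":0},{"dx":0,"dy":0,"dz":0,"wx":0,"wy":0,"wz":0},{"dx":0,"dy":0,"dz":0,"wx":0,"wy":0,"wz":0}]'
python3 -c "
from h import *
plan(.577,.118,.30,3.55)
a=eyes.snapshot('wrist');np.save('w5.npy',a);save(a,'w5.png',(190,0,330,320),1.85)"
```

```text
t: 17.2
tcp_pos: [0.5806, 0.2746, 0.1385]
tool_rot: [-0.138, 0.99, 0.0, 0.0]
force: [-3.4, 0.8, 12.9]
finger_gap: 0.299
gripper_force: 6.5
t: 18.45
tcp_pos: [0.5806, 0.274, 0.2957]
tool_rot: [0.458, 0.889, -0.0, 0.0]
force: [1.1, 0.3, 0.6]
finger_gap: 0.299
gripper_force: 0.0
t: 19.7
tcp_pos: [0.589, 0.1256, 0.2958]
tool_rot: [0.686, 0.728, 0.0, -0.0]
force: [1.0, -0.5, 0.2]
finger_gap: 0.301
gripper_force: 0.0
shift cm [-0.69 -1.25 -0.42] turn deg [ 0.  -0.  -0.1] tcp [0.589  0.1256 0.2958] t 19.7
```

View pics/w5.png

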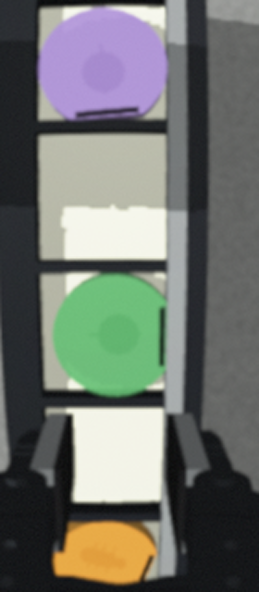

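```bash
python3 -m inch '[{"dx":5,"dy":-0.27,"dz":0,"wx":0,"wy":0,"wz":0},{"dx":5,"dy":-0.27,"dz":2,"wx":0,"wy":0,"wz":0},{"dx":4.9,"dy":-0.27,"dz":4,"wx":0,"wy":0,"wz":0},{"dx":0,"dy":0,"dz":4,"wx":0,"wy":0,"wz":0},{"dx":0,"dy":0,"dz":3.5,"wx":0,"wy":0,"wz":0},{"dx":0,"dy":0,"dz":1.7,"wx":0,"wy":0,"wz":0},{"dx":0,"dy":0,"dz":0.5,"wx":0,"wy":0,"wz":0},{"dx":0,"dy":0,"dz":0.1,"wx":0,"wy":0,"wz":0},{"dx":0,"dy":0,"dz":0,"wx":0,"wy":0,"wz":0}]'
python3 -m inch '[{"dx":0,"dy":0,"dz":0.15,"wx":0,"wy":0,"wz":0},{"dx":0,"dy":0,"dz":0,"wx":0,"wy":0,"wz":0}]'
```

```text
t: 20.88
tcp_pos: [0.5734, 0.2721, 0.1397]
tool_rot: [0.686, 0.727, 0.001, 0.001]
force: [0.4, 0.1, 0.1]
finger_gap: 0.301
gripper_force: 0.0
t: 21.12
tcp_pos: [0.5733, 0.2721, 0.1386]
tool_rot: [0.686, 0.727, 0.001, 0.001]
force: [-0.7, -0.4, 3.2]
finger_gap: 0.298
gripper_force: 2.4
```

Press to ~18 N and turn −85°.

```bash
python3 -m inch '[{"dx":0.1,"dy":-0.1,"dz":0.25,"wx":0,"wy":0,"wz":0},{"dx":0,"dy":0,"dz":0,"wx":0,"wy":0,"wz":-6},{"dx":0,"dy":0,"dz":0,"wx":0,"wy":0,"wz":-6},{"dx":0,"dy":0,"dz":0,"wx":0,"wy":0,"wz":-6},{"dx":0,"dy":0,"dz":0,"wx":0,"wy":0,"wz":-6},{"dx":0,"dy":0,"dz":0,"wx":0,"wy":0,"wz":-6},{"dx":0,"dy":0,"dz":0,"wx":0,"wy":0,"wz":-6},{"dx":0,"dy":0,"dz":0,"wx":0,"wy":0,"wz":-6}]'
python3 -m inch '[{"dx":0,"dy":0,"dz":0,"wx":0,"wy":0,"wz":-6},{"dx":0,"dy":0,"dz":0,"wx":0,"wy":0,"wz":-6},{"dx":0,"dy":0,"dz":0,"wx":0,"wy":0,"wz":-6},{"dx":0,"dy":0,"dz":0,"wx":0,"wy":0,"wz":-6},{"dx":0,"dy":0,"dz":0,"wx":0,"wy":0,"wz":-6},{"dx":0,"dy":0,"dz":0,"wx":0,"wy":0,"wz":-6},{"dx":0,"dy":0,"dz":0,"wx":0,"wy":0,"wz":-6},{"dx":0,"dy":0,"dz":0,"wx":0,"wy":0,"wz":0}]'
python3 -c "
from h import *
plan(.5806,.2738,.1386,88)"
```

```text
t: 22.12
tcp_pos: [0.5736, 0.2741, 0.1385]
tool_rot: [0.379, 0.925, 0.003, 0.003]
force: [-0.9, 2.2, 15.4]
finger_gap: 0.3
gripper_force: 7.5
t: 23.12
tcp_pos: [0.5738, 0.2737, 0.1385]
tool_rot: [0.023, 1.0, 0.001, 0.004]
force: [-1.0, 0.5, 14.3]
finger_gap: 0.299
gripper_force: 7.2
shift cm [-0.67  0.05 -0.  ] turn deg [ 0.1  0.4 -0.6] tcp [0.5738 0.2737 0.1385] t 23.12
```

```bash
cat >> h.py <<'E'
def rect(im,c,p,y0,z=.066,half=.045,res=.00025):
    """rectified patch in stage axes around (0,y0): col->+x, row->-y"""
    n=int(2*half/res); g=(np.arange(n)+.5)*res-half
    X,Y=np.meshgrid(g,y0-g); cs,sn=np.cos(p[2]),np.sin(p[2])
    P=np.stack([p[0]+X*cs-Y*sn,p[1]+X*sn+Y*cs,np.full_like(X,z)],-1)
    q=P@c['R'].T+c['t']; r=np.hypot(q[...,0],q[...,1]); th=np.arctan2(r,q[...,2])
    return cv2.remap(im,(c['cx']+c['fx']*th*q[...,0]/r).astype(np.float32),(c['cy']+c['fy']*th*q[...,1]/r).astype(np.float32),cv2.INTER_LINEAR)
def flat(im,c,p,y0):
    Rr=rect(im,c,p,y0); hsv=cv2.cvtColor(Rr,cv2.COLOR_RGB2HSV); m=((hsv[...,1]>60)&(hsv[...,2]>90)).astype(np.uint8)
    m=cv2.morphologyEx(m,cv2.MORPH_OPEN,np.ones((5,5),np.uint8))
    k,lab,st,_=cv2.connectedComponentsWithStats(m); m=(lab==1+np.argmax(st[1:,4])).astype(np.uint8)
    pts=np.argwhere(m)[:,::-1].astype(np.float32); (cx,cy),rad=cv2.minEnclosingCircle(pts)
    yy,xx=np.mgrid[:m.shape[0],:m.shape[1]]; rr=np.hypot(xx-cx,yy-cy)*.25
    d=(hsv[...,2]<80)&(rr<29.0)&(rr>15); q=np.argwhere(d)[:,::-1].astype(np.float32)
    vx,vy,x0,yy0=cv2.fitLine(q,cv2.DIST_HUBER,0,.01,.01).ravel()
    n=np.array([-vy,vx]); mid=q.mean(0); 
    if n@(mid-[cx,cy])<0:n=-n
    h=m.shape[0]/2
    print('y0',y0,'centre mm',round((cx-h)*.25,1),round((h-cy)*.25,1),'rad',round(rad*.25,1),'angle',round(np.degrees(np.arctan2(-n[1],n[0])),1),'linedist',round(n@(mid-[cx,cy])*.25,1),'npx',len(q),'line x',round((mid[0]-h)*.25,1))
    return Rr
E
python3 -m inch '[{"dx":-0.24,"dy":0,"dz":0,"wx":0,"wy":0,"wz":0},{"dx":-0.24,"dy":0.01,"dz":0,"wx":0,"wy":0,"wz":0},{"dx":-0.24,"dy":0.01,"dz":0,"wx":0,"wy":0,"wz":0},{"dx":-0.24,"dy":0,"dz":0,"wx":0,"wy":0,"wz":0},{"dx":0,"dy":0,"dz":0,"wx":0,"wy":0,"wz":0}]'
python3 -m inch '[{"dx":0,"dy":0,"dz":-0.5,"wx":0,"wy":0,"wz":0},{"dx":0,"dy":0,"dz":-4,"wx":0,"wy":0,"wz":0},{"dx":0,"dy":0,"dz":-4,"wx":0,"wy":0,"wz":10},{"dx":0,"dy":0,"dz":-4,"wx":0,"wy":0,"wz":10},{"dx":0,"dy":0,"dz":-3.5,"wx":0,"wy":0,"wz":10},{"dx":0,"dy":0,"dz":0,"wx":0,"wy":0,"wz":10},{"dx":0,"dy":0,"dz":0,"wx":0,"wy":0,"wz":10},{"dx":0,"dy":0,"dz":0,"wx":0,"wy":0,"wz":10},{"dx":0,"dy":0,"dz":0,"wx":0,"wy":0,"wz":10},{"dx":0,"dy":0,"dz":0,"wx":0,"wy":0,"wz":10}]'
python3 -m inch '[{"dx":0,"dy":0,"dz":0,"wx":0,"wy":0,"wz":5},{"dx":-5,"dy":0,"dz":0,"wx":0,"wy":0,"wz":0},{"dx":-5,"dy":0,"dz":0,"wx":0,"wy":0,"wz":0},{"dx":-4,"dy":0,"dz":0,"wx":0,"wy":0,"wz":0},{"dx":0,"dy":0,"dz":0,"wx":0,"wy":0,"wz":0},{"dx":0,"dy":0,"dz":0,"wx":0,"wy":0,"wz":0},{"dx":0,"dy":0,"dz":0,"wx":0,"wy":0,"wz":0}]'
cat > chk.py <<'E'
from h import *
import sys
plan(.5715,.2738,.1386,3.5)
c=cam('wrist');im=eyes.snapshot('wrist'); np.save('wl.npy',im); p=(.5795,.118,.057)
o=[flat(im,c,p,float(y)) for y in sys.argv[1:]]
np.save('rect.npy',np.hstack(o))
E
python3 chk.py .156 0
```

```text
t: 23.75
tcp_pos: [0.5811, 0.2733, 0.1385]
tool_rot: [0.023, 1.0, 0.001, 0.001]
force: [-4.8, -0.0, 18.7]
finger_gap: 0.301
gripper_force: 9.0
t: 25.0
tcp_pos: [0.581, 0.2725, 0.2943]
tool_rot: [0.663, 0.749, -0.0, 0.0]
force: [0.6, -0.0, 0.6]
finger_gap: 0.302
gripper_force: 0.0
t: 25.88
tcp_pos: [0.5866, 0.134, 0.2944]
tool_rot: [0.692, 0.722, 0.0, -0.0]
force: [-0.2, -0.4, -0.2]
finger_gap: 0.303
gripper_force: 0.0
shift cm [14.03 -0.92 15.58] turn deg [ 0.  -0.  -1.1] tcp [0.5866 0.134  0.2944] t 25.88
y0 0.156 centre mm -0.4 -5.1 rad 35.6 angle -84.6 linedist 26.3 npx 144 line x 3.0
y0 0.0 centre mm 6.9 0.5 rad 36.4 angle -0.1 linedist 26.4 npx 306 line x 33.3
```

```bash
python3 -c "
from h import *
plan(.5715,.2671,.1386,3.5)"
python3 -m inch '[{"dx":4.5,"dy":-0.3,"dz":0,"wx":0,"wy":0,"wz":-0.5},{"dx":4.5,"dy":-0.3,"dz":2,"wx":0,"wy":0,"wz":-0.6},{"dx":4.35,"dy":-0.3,"dz":4,"wx":0,"wy":0,"wz":0},{"dx":0,"dy":0,"dz":4,"wx":0,"wy":0,"wz":0},{"dx":0,"dy":0,"dz":3.5,"wx":0,"wy":0,"wz":0},{"dx":0,"dy":0,"dz":1.7,"wx":0,"wy":0,"wz":0},{"dx":0,"dy":0,"dz":0.2,"wx":0,"wy":0,"wz":0},{"dx":0,"dy":0,"dz":0,"wx":0,"wy":0,"wz":0},{"dx":0,"dy":0,"dz":0,"wx":0,"wy":0,"wz":0}]'
python3 -c "
from h import *
plan(.5715,.2671,.1386,3.5)"
```

```text
shift cm [13.36 -0.94 15.58] turn deg [ 0.  -0.  -1.1] tcp [0.5866 0.134  0.2944] t 25.93
t: 27.05
tcp_pos: [0.5719, 0.2658, 0.1418]
tool_rot: [0.686, 0.728, 0.001, 0.001]
force: [1.0, -1.2, 1.2]
finger_gap: 0.3
gripper_force: 0.0
shift cm [ 0.13 -0.03  0.32] turn deg [ 0.1 -0.  -0.1] tcp [0.5719 0.2658 0.1418] t 27.05
```

```bash
python3 -m inch '[{"dx":0.13,"dy":0,"dz":0.25,"wx":0,"wy":0,"wz":0},{"dx":0,"dy":0,"dz":0.25,"wx":0,"wy":0,"wz":0},{"dx":0,"dy":0,"dz":0,"wx":0,"wy":0,"wz":0},{"dx":0,"dy":0,"dz":0,"wx":0,"wy":0,"wz":0}]'
python3 -m inch '[{"dx":0.2,"dy":0,"dz":0,"wx":0,"wy":0,"wz":0},{"dx":0.2,"dy":0,"dz":0,"wx":0,"wy":0,"wz":0},{"dx":0.2,"dy":0,"dz":0,"wx":0,"wy":0,"wz":0},{"dx":0.05,"dy":0,"dz":0,"wx":0,"wy":0,"wz":0},{"dx":0,"dy":0,"dz":0,"wx":0,"wy":0,"wz":0},{"dx":0,"dy":0,"dz":0,"wx":0,"wy":0,"wz":0}]'
```

```text
t: 27.55
tcp_pos: [0.5716, 0.2672, 0.1385]
tool_rot: [0.686, 0.728, 0.001, 0.001]
force: [-3.6, -2.1, 13.1]
finger_gap: 0.301
gripper_force: 7.1
t: 28.3
tcp_pos: [0.5713, 0.2732, 0.1385]
tool_rot: [0.686, 0.728, 0.001, 0.001]
force: [-3.0, -2.8, 14.1]
finger_gap: 0.298
gripper_force: 7.1
```

Now rotate −85° in place.

```bash
python3 -m inch '[{"dx":0,"dy":0,"dz":0,"wx":0,"wy":0,"wz":-5},{"dx":0,"dy":0,"dz":0,"wx":0,"wy":0,"wz":-5},{"dx":0,"dy":0,"dz":0,"wx":0,"wy":0,"wz":-5},{"dx":0,"dy":0,"dz":0,"wx":0,"wy":0,"wz":-5},{"dx":0,"dy":0,"dz":0,"wx":0,"wy":0,"wz":-5},{"dx":0,"dy":0,"dz":0,"wx":0,"wy":0,"wz":-5},{"dx":0,"dy":0,"dz":0,"wx":0,"wy":0,"wz":-5},{"dx":0,"dy":0,"dz":0,"wx":0,"wy":0,"wz":-5},{"dx":0,"dy":0,"dz":0,"wx":0,"wy":0,"wz":-5}]'
python3 -m inch '[{"dx":0,"dy":0,"dz":0,"wx":0,"wy":0,"wz":-5},{"dx":0,"dy":0,"dz":0,"wx":0,"wy":0,"wz":-5},{"dx":0,"dy":0,"dz":0,"wx":0,"wy":0,"wz":-5},{"dx":0,"dy":0,"dz":0,"wx":0,"wy":0,"wz":-5},{"dx":0,"dy":0,"dz":0,"wx":0,"wy":0,"wz":-5},{"dx":0,"dy":0,"dz":0,"wx":0,"wy":0,"wz":-5},{"dx":0,"dy":0,"dz":0,"wx":0,"wy":0,"wz":-5},{"dx":0,"dy":0,"dz":0,"wx":0,"wy":0,"wz":-5},{"dx":0,"dy":0,"dz":0,"wx":0,"wy":0,"wz":0}]'
python3 -m inch '[{"dx":-0.24,"dy":0,"dz":0,"wx":0,"wy":0,"wz":0},{"dx":-0.24,"dy":0.01,"dz":0,"wx":0,"wy":0,"wz":0},{"dx":-0.24,"dy":0.01,"dz":0,"wx":0,"wy":0,"wz":0},{"dx":-0.24,"dy":0,"dz":0,"wx":0,"wy":0,"wz":0},{"dx":0,"dy":0,"dz":0,"wx":0,"wy":0,"wz":0}]'
python3 -m inch '[{"dx":0,"dy":0,"dz":-0.5,"wx":0,"wy":0,"wz":0},{"dx":0,"dy":0,"dz":-4,"wx":0,"wy":0,"wz":0},{"dx":0,"dy":0,"dz":-4,"wx":0,"wy":0,"wz":10},{"dx":0,"dy":0,"dz":-4,"wx":0,"wy":0,"wz":10},{"dx":0,"dy":0,"dz":-3.5,"wx":0,"wy":0,"wz":10},{"dx":0,"dy":0,"dz":0,"wx":0,"wy":0,"wz":10},{"dx":0,"dy":0,"dz":0,"wx":0,"wy":0,"wz":10},{"dx":0,"dy":0,"dz":0,"wx":0,"wy":0,"wz":10},{"dx":0,"dy":0,"dz":0,"wx":0,"wy":0,"wz":10},{"dx":0,"dy":0,"dz":0,"wx":0,"wy":0,"wz":10}]'
python3 -m inch '[{"dx":0,"dy":0,"dz":0,"wx":0,"wy":0,"wz":5},{"dx":-5,"dy":0,"dz":0,"wx":0,"wy":0,"wz":0},{"dx":-5,"dy":0,"dz":0,"wx":0,"wy":0,"wz":0},{"dx":-4,"dy":0,"dz":0,"wx":0,"wy":0,"wz":0},{"dx":0,"dy":0,"dz":0,"wx":0,"wy":0,"wz":0},{"dx":0,"dy":0,"dz":0,"wx":0,"wy":0,"wz":0},{"dx":0,"dy":0,"dz":0,"wx":0,"wy":0,"wz":0}]'
python3 chk.py .156 0
```

```text
t: 29.42
tcp_pos: [0.5724, 0.2741, 0.1385]
tool_rot: [0.354, 0.935, 0.002, 0.002]
force: [-0.1, 1.2, 12.2]
finger_gap: 0.298
gripper_force: 5.9
t: 30.55
tcp_pos: [0.5727, 0.2745, 0.1385]
tool_rot: [0.014, 1.0, 0.001, 0.003]
force: [0.0, 1.8, 10.6]
finger_gap: 0.305
gripper_force: 5.5
t: 31.18
tcp_pos: [0.5805, 0.2744, 0.1385]
tool_rot: [0.014, 1.0, 0.001, 0.001]
force: [-3.3, 1.4, 13.5]
finger_gap: 0.298
gripper_force: 6.8
t: 32.42
tcp_pos: [0.5801, 0.2732, 0.2952]
tool_rot: [0.655, 0.755, -0.0, -0.0]
force: [-0.4, -0.3, 0.3]
finger_gap: 0.303
gripper_force: 0.0
t: 33.3
tcp_pos: [0.5884, 0.1348, 0.2953]
tool_rot: [0.685, 0.728, 0.0, -0.0]
force: [0.1, 0.4, -0.5]
finger_gap: 0.303
gripper_force: 0.0
shift cm [13.97 -0.83 15.68] turn deg [-0. -0.  0.] tcp [0.5884 0.1348 0.2953] t 33.3
y0 0.156 centre mm 5.9 -0.7 rad 36.2 angle -0.4 linedist 26.7 npx 263 line x 32.7
y0 0.0 centre mm 6.9 0.5 rad 36.4 angle 0.7 linedist 26.5 npx 376 line x 33.4
```

```bash
python3 -m inch '[{"dx":-5,"dy":-0.3,"dz":0,"wx":0,"wy":0,"wz":0},{"dx":-5,"dy":-0.3,"dz":0,"wx":0,"wy":0,"wz":0},{"dx":-5,"dy":-0.3,"dz":2,"wx":0,"wy":0,"wz":0},{"dx":-2.2,"dy":-0.15,"dz":4,"wx":0,"wy":0,"wz":0},{"dx":0,"dy":0,"dz":4,"wx":0,"wy":0,"wz":0},{"dx":0,"dy":0,"dz":3.5,"wx":0,"wy":0,"wz":0},{"dx":0,"dy":0,"dz":1.8,"wx":0,"wy":0,"wz":0},{"dx":0,"dy":0,"dz":0,"wx":0,"wy":0,"wz":0},{"dx":0,"dy":0,"dz":0,"wx":0,"wy":0,"wz":0}]'
python3 -c "
from h import *
plan(.5885,-.0377,.1386,3.5)"
```

```text
t: 34.48
tcp_pos: [0.5894, -0.0384, 0.1436]
tool_rot: [0.685, 0.728, 0.001, 0.001]
force: [0.3, 0.4, -0.2]
finger_gap: 0.298
gripper_force: 0.0
shift cm [ 0.08 -0.09  0.5 ] turn deg [ 0.1  0.  -0. ] tcp [ 0.5894 -0.0384  0.1436] t 34.48
```

```bash
python3 -m inch '[{"dx":0.08,"dy":-0.09,"dz":0.4,"wx":0,"wy":0,"wz":0},{"dx":0,"dy":0,"dz":0.28,"wx":0,"wy":0,"wz":0},{"dx":0,"dy":0,"dz":0,"wx":0,"wy":0,"wz":0},{"dx":0,"dy":0,"dz":0,"wx":0,"wy":0,"wz":-5},{"dx":0,"dy":0,"dz":0,"wx":0,"wy":0,"wz":-5},{"dx":0,"dy":0,"dz":0,"wx":0,"wy":0,"wz":-5},{"dx":0,"dy":0,"dz":0,"wx":0,"wy":0,"wz":0}]'
python3 -m inch '[{"dx":-0.06,"dy":0.23,"dz":0,"wx":0,"wy":0,"wz":0},{"dx":-0.06,"dy":0.23,"dz":0,"wx":0,"wy":0,"wz":0},{"dx":-0.06,"dy":0.23,"dz":0,"wx":0,"wy":0,"wz":0},{"dx":-0.06,"dy":0.23,"dz":0,"wx":0,"wy":0,"wz":0},{"dx":0,"dy":0,"dz":0,"wx":0,"wy":0,"wz":0}]'
python3 -m inch '[{"dx":0,"dy":0,"dz":-0.5,"wx":0,"wy":0,"wz":0},{"dx":0,"dy":0,"dz":-4,"wx":0,"wy":0,"wz":7},{"dx":0,"dy":0,"dz":-4,"wx":0,"wy":0,"wz":8},{"dx":-4,"dy":0,"dz":-4,"wx":0,"wy":0,"wz":0},{"dx":-5,"dy":0,"dz":-3.5,"wx":0,"wy":0,"wz":0},{"dx":-5,"dy":0,"dz":0,"wx":0,"wy":0,"wz":0},{"dx":0,"dy":0,"dz":0,"wx":0,"wy":0,"wz":0},{"dx":0,"dy":0,"dz":0,"wx":0,"wy":0,"wz":0},{"dx":0,"dy":0,"dz":0,"wx":0,"wy":0,"wz":0}]'
python3 chk.py -.156 0
```

```text
t: 35.35
tcp_pos: [0.5893, -0.0383, 0.1385]
tool_rot: [0.584, 0.811, 0.001, 0.003]
force: [0.2, -0.4, 11.4]
finger_gap: 0.297
gripper_force: 5.5
t: 35.98
tcp_pos: [0.5967, -0.0376, 0.1385]
tool_rot: [0.584, 0.811, -0.0, 0.001]
force: [-4.1, -2.0, 14.2]
finger_gap: 0.298
gripper_force: 7.3
t: 37.1
tcp_pos: [0.605, -0.1755, 0.2951]
tool_rot: [0.685, 0.728, -0.0, -0.001]
force: [0.5, 1.2, 0.3]
finger_gap: 0.301
gripper_force: 0.0
shift cm [45.04 -0.57 15.7 ] turn deg [-0.1 -0.1  0. ] tcp [ 0.605  -0.1755  0.2951] t 37.1
y0 -0.156 centre mm 7.2 -0.2 rad 37.0 angle -0.1 linedist 27.0 npx 138 line x 34.2Traceback (most recent call last):
  File "chk.py", line 5, in <module>
    o=[flat(im,c,p,float(y)) for y in sys.argv[1:]]
       ~~~~^^^^^^^^^^^^^^^^^
  File "h.py", line 57, in flat
    k,lab,st,_=cv2.connectedComponentsWithStats(m); m=(lab==1+np.argmax(st[1:,4])).astype(np.uint8)
                                                              ~~~~~~~~~^^^^^^^^^^
    return _wrapfunc(a, 'argmax', axis=axis, out=out, **kwds)
    return bound(*args, **kwds)
ValueError: attempt to get argmax of an empty sequence
```

```bash
cat > lampdet.py <<'E'
from h import *
c=cam('top');im=eyes.snapshot('top');hsv=cv2.cvtColor(im,cv2.COLOR_RGB2HSV)
m=((hsv[...,0]<14)&(hsv[...,1]>180)&(hsv[...,2]>120)).astype(np.uint8)
k,l,s,ce=cv2.connectedComponentsWithStats(m)
for i in range(1,k):
    if s[i,4]>60: print('orange',s[i].tolist(),ce[i].round(1),atz(c,*ce[i],.046).round(4))
x0=np.load('top0.npy').astype(int)
d=np.abs(im.astype(int)-x0).sum(2)[150:270,310:410]; print('diff lamp area',(d>80).sum())
E
python3 lampdet.py; python3 -c "
from h import *
plan(.50,-.30,.30,90)"
```

```text
orange [363, 153, 14, 20, 223] [369.6 162.6] [ 0.5642 -0.3953  0.046 ]
orange [347, 245, 22, 16, 223] [357.8 252.5] [ 0.2398 -0.3516  0.046 ]
diff lamp area 2068
shift cm [-11.77 -11.27  -0.47] turn deg [ -0.   -0.1 -86.5] tcp [ 0.6052 -0.1756  0.2953] t 37.2
```

```bash
python3 -m inch '[{"dx":-5.2,"dy":-1.7,"dz":0,"wx":0,"wy":0,"wz":0},{"dx":-5.2,"dy":-1.7,"dz":0,"wx":0,"wy":0,"wz":0},{"dx":-5.1,"dy":-1.7,"dz":0,"wx":0,"wy":0,"wz":0},{"dx":-5.1,"dy":-1.7,"dz":0,"wx":0,"wy":0,"wz":0},{"dx":0,"dy":0,"dz":0,"wx":0,"wy":0,"wz":-10.6},{"dx":0,"dy":0,"dz":0,"wx":0,"wy":0,"wz":-10.6},{"dx":0,"dy":0,"dz":0,"wx":0,"wy":0,"wz":-10.6},{"dx":0,"dy":0,"dz":0,"wx":0,"wy":0,"wz":-10.6},{"dx":0,"dy":0,"dz":0,"wx":0,"wy":0,"wz":-10.6},{"dx":0,"dy":0,"dz":0,"wx":0,"wy":0,"wz":-10.6}]' 1
python3 -m inch '[{"dx":0,"dy":0,"dz":0,"wx":0,"wy":0,"wz":-10.6},{"dx":0,"dy":0,"dz":0,"wx":0,"wy":0,"wz":-10.6},{"dx":0,"dy":0,"dz":0,"wx":0,"wy":0,"wz":-1.7},{"dx":0,"dy":0,"dz":0,"wx":0,"wy":0,"wz":0},{"dx":0,"dy":0,"dz":0,"wx":0,"wy":0,"wz":0},{"dx":0,"dy":0,"dz":0,"wx":0,"wy":0,"wz":0}]'
python3 - <<'E'
from h import *
plan(.564,-.395,.11,90); c=cam('wrist')
a=eyes.snapshot('wrist');np.save('w6.npy',a); l=np.load('wl.npy')
t=eyes.snapshot('top')
X=cv2.resize(a,(640,480)); Y=np.zeros((480,160,3),np.uint8); Y[:240]=cv2.resize(t[145:205,340:380],(160,240),interpolation=cv2.INTER_CUBIC); Y[240:]=cv2.resize(l[0:240,190:350],(160,240))
save(np.hstack([X,Y]),'w6.png')
E
```

```text
t: 38.45
tcp_pos: [0.5502, -0.3857, 0.2954]
tool_rot: [0.195, 0.981, 0.0, -0.0]
force: [-0.1, -0.2, 0.3]
finger_gap: 0.999
gripper_force: 0.0
t: 39.2
tcp_pos: [0.5498, -0.3867, 0.2956]
tool_rot: [0.001, 1.0, -0.0, -0.0]
force: [-0.1, 0.2, 0.7]
finger_gap: 0.998
gripper_force: 0.0
shift cm [-1.42 -0.83 18.56] turn deg [-0.  -0.  -0.1] tcp [ 0.5498 -0.3867  0.2956] t 39.2
```

View pics/w6.png

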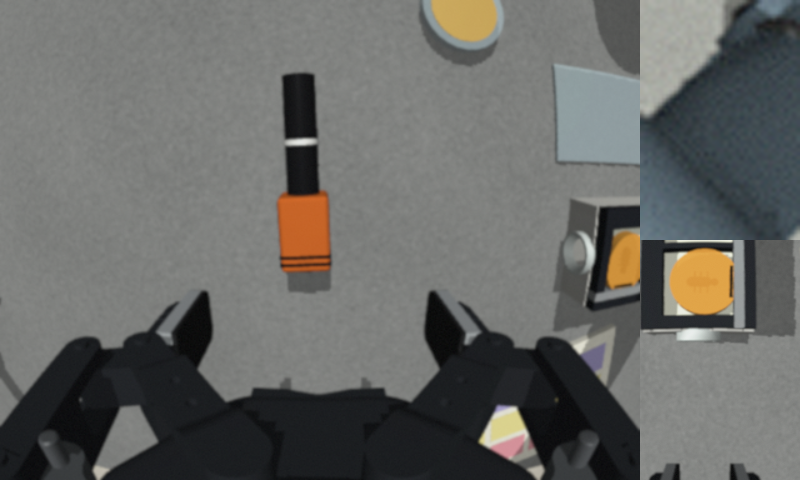

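```bash
python3 - <<'E'
from h import *
c=cam('wrist'); V=lambda x,y:((x+.5)/1.25-.5,(y+.5)/1.25-.5)
P={}
for k,(u,v),z in [('nose',(299,74),.030),('ring',(301.5,142),.030),('base',(303,193),.030),('TL',(279,196),.046),('TR',(327,193),.046),('BR',(330,265),.046),('BL',(281,266),.046)]:
    P[k]=atz(c,*V(u,v),z-.008); print(k,P[k].round(4))
h=(P['TL']+P['TR']+P['BR']+P['BL'])/4; ax=P['nose']-P['base']
print('housing ctr',h.round(4),'axis yaw',np.degrees(np.arctan2(ax[1],ax[0])), 'ring from nose',np.linalg.norm((P['ring']-P['nose'])), 'side yaw',[np.degrees(np.arctan2(*(P[a]-P[b])[[1,0]])) for a,b in(('TL','BL'),('TR','BR'))])
d=(P['ring']-P['base']);d/=np.linalg.norm(ax)
u=ax/np.linalg.norm(ax);print('grip from ring',(P['ring']-u*.078).round(4))
# triangulate height with top view of ring? top occluded; port rim centre
from itertools import product
p=(.5795,.118,.0615); print('port pred',p[0]+.218*np.sin(p[2]),p[1]-.218*np.cos(p[2]))
E
```

```text
nose [ 0.4225 -0.4047  0.022 ]
ring [ 0.4861 -0.4027  0.022 ]
base [ 0.5336 -0.4017  0.022 ]
TL [ 0.5338 -0.4225  0.038 ]
TR [ 0.5314 -0.3797  0.038 ]
BR [ 0.5988 -0.3767  0.038 ]
BL [ 0.5998 -0.4225  0.038 ]
housing ctr [ 0.5659 -0.4003  0.038 ] axis yaw -178.43100598146276 ring from nose 0.06361205255270748 side yaw [np.float64(-179.99599117988825), np.float64(-177.42755228709598)]
grip from ring [ 0.564  -0.4005  0.022 ]
port pred 0.5928985501605036 -0.09958786467447231
```

```bash
python3 -m inch '[{"dx":-1.3,"dy":-1.4,"dz":5,"wx":0,"wy":0,"wz":-1.6},{"dx":0,"dy":0,"dz":5,"wx":0,"wy":0,"wz":0},{"dx":0,"dy":0,"dz":4,"wx":0,"wy":0,"wz":0},{"dx":0,"dy":0,"dz":0,"wx":0,"wy":0,"wz":0},{"dx":0,"dy":0,"dz":0,"wx":0,"wy":0,"wz":0}]'
python3 -c "
from h import *
plan(.5625,-.4005,.08,91.6)"
```

```text
t: 39.92
tcp_pos: [0.5635, -0.4015, 0.1571]
tool_rot: [-0.013, 1.0, -0.001, 0.001]
force: [-0.6, -0.2, 0.5]
finger_gap: 0.998
gripper_force: 0.0
shift cm [0.11 0.12 7.71] turn deg [-0.1  0.1 -0.1] tcp [ 0.5635 -0.4015  0.1571] t 39.92
```

```bash
python3 -m inch '[{"dx":0.1,"dy":0.1,"dz":3,"wx":0,"wy":0,"wz":0},{"dx":0,"dy":0,"dz":3,"wx":0,"wy":0,"wz":0},{"dx":0,"dy":0,"dz":1.7,"wx":0,"wy":0,"wz":0},{"dx":0,"dy":0,"dz":0,"wx":0,"wy":0,"wz":0}]'
python3 -m inch '[{"dx":0,"dy":0,"dz":0,"wx":0,"wy":0,"wz":0},{"dx":0,"dy":0,"dz":0,"wx":0,"wy":0,"wz":0},{"dx":0,"dy":0,"dz":0,"wx":0,"wy":0,"wz":0},{"dx":0,"dy":0,"dz":0,"wx":0,"wy":0,"wz":0},{"dx":0,"dy":0,"dz":0,"wx":0,"wy":0,"wz":0}]' 0 80
```

```text
t: 40.42
tcp_pos: [0.5619, -0.3999, 0.0789]
tool_rot: [-0.013, 1.0, -0.0, 0.0]
force: [-0.6, 0.4, 0.6]
finger_gap: 1.001
gripper_force: 0.0
t: 41.05
tcp_pos: [0.5626, -0.4006, 0.0803]
tool_rot: [-0.013, 1.0, -0.001, 0.001]
force: [-0.2, -0.6, 6.4]
finger_gap: 0.529
gripper_force: 82.5
```

```bash
python3 -m inch '[{"dx":0,"dy":0,"dz":-2,"wx":0,"wy":0,"wz":0},{"dx":0,"dy":0,"dz":-4,"wx":0,"wy":0,"wz":0},{"dx":0,"dy":0,"dz":-3,"wx":0,"wy":0,"wz":0},{"dx":0,"dy":0,"dz":0,"wx":0,"wy":0,"wz":8},{"dx":0,"dy":0,"dz":0,"wx":0,"wy":0,"wz":8},{"dx":0,"dy":0,"dz":0,"wx":0,"wy":0,"wz":8},{"dx":0,"dy":0,"dz":0,"wx":0,"wy":0,"wz":8},{"dx":0,"dy":0,"dz":0,"wx":0,"wy":0,"wz":8},{"dx":0,"dy":0,"dz":0,"wx":0,"wy":0,"wz":8},{"dx":0,"dy":0,"dz":0,"wx":0,"wy":0,"wz":8}]'
python3 -m inch '[{"dx":0,"dy":0,"dz":0,"wx":0,"wy":0,"wz":8},{"dx":0,"dy":0,"dz":0,"wx":0,"wy":0,"wz":8},{"dx":0,"dy":0,"dz":0,"wx":0,"wy":0,"wz":8},{"dx":0,"dy":0,"dz":0,"wx":0,"wy":0,"wz":8},{"dx":0,"dy":0,"dz":0,"wx":0,"wy":0,"wz":0},{"dx":0,"dy":0,"dz":0,"wx":0,"wy":0,"wz":0}]'
python3 -c "
from h import *
plan(.6035,-.2693,.13,3.5)"
```

```text
t: 42.3
tcp_pos: [0.5613, -0.3993, 0.1689]
tool_rot: [0.46, 0.888, 0.0, -0.001]
force: [-0.2, -1.4, -2.8]
finger_gap: 0.529
gripper_force: 82.1
t: 43.05
tcp_pos: [0.5616, -0.3996, 0.1688]
tool_rot: [0.684, 0.729, 0.0, -0.0]
force: [0.7, -0.3, -2.1]
finger_gap: 0.526
gripper_force: 82.1
shift cm [12.74  5.01  3.88] turn deg [-0.  -0.   0.1] tcp [ 0.5616 -0.3996  0.1688] t 43.05
```

```bash
python3 -m inch '[{"dx":4.2,"dy":1.67,"dz":1,"wx":0,"wy":0,"wz":0},{"dx":4.2,"dy":1.67,"dz":2,"wx":0,"wy":0,"wz":0},{"dx":4.3,"dy":1.67,"dz":3,"wx":0,"wy":0,"wz":0},{"dx":0,"dy":0,"dz":2,"wx":0,"wy":0,"wz":0},{"dx":0,"dy":0,"dz":0,"wx":0,"wy":0,"wz":0},{"dx":0,"dy":0,"dz":0,"wx":0,"wy":0,"wz":0},{"dx":0,"dy":0,"dz":0,"wx":0,"wy":0,"wz":0}]'
python3 - <<'E'
from h import *
plan(.6035,-.2693,.0873,3.5)
a=eyes.snapshot('wrist');np.save('w7.npy',a)
b=eyes.snapshot('scene');np.save('s7.npy',b)
X=cv2.resize(a[0:320,150:350],None,fx=1.85,fy=1.85,interpolation=cv2.INTER_CUBIC)
Y=cv2.resize(b[190:290,130:225],None,fx=4.4,fy=5.92,interpolation=cv2.INTER_CUBIC)[:592]
print(X.shape,Y.shape);save(np.hstack([X,Y]),'w7.png')
E
```

```text
t: 43.92
tcp_pos: [0.6043, -0.2717, 0.0899]
tool_rot: [0.686, 0.728, 0.0, 0.001]
force: [-0.1, -0.5, -2.2]
finger_gap: 0.532
gripper_force: 82.0
shift cm [ 0.25 -0.07  0.26] turn deg [ 0.1  0.1 -0.1] tcp [ 0.6043 -0.2717  0.0899] t 43.92
(592, 370, 3) (592, 418, 3)
```

View pics/w7.png

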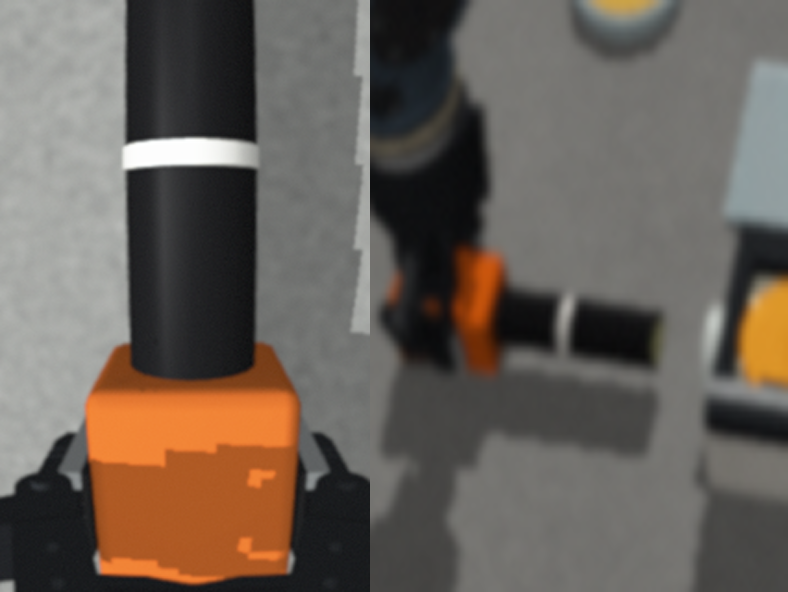

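```bash
python3 - <<'E'
from h import *
c=cam('scene'); S=lambda u,v:np.array([370+(u-130)*4.4,(v-190)*5.92]).round(0)
s=sense();M=R.from_quat(s['tool_rot']).as_matrix();T=lambda x,y,z:s['tcp_pos']+M@[x,y,z]
for k,P in dict(nose=T(.14,0,.0573),ring=T(.078,0,.0573),ringtop=T(.078,0,.0423),nosetop=T(.14,0,.0423)).items(): print(k,np.round(P,4),S(*proj(c,P)))
p=(.5795,.118,.0615);Q=lambda x,y,z:[p[0]+x*np.cos(p[2])-y*np.sin(p[2]),p[1]+x*np.sin(p[2])+y*np.cos(p[2]),z]
for k,P in dict(rimc=Q(0,-.218,.03),rimtop=Q(0,-.218,.055),rim_mx=Q(-.025,-.218,.03),rim_px=Q(.025,-.218,.03),roottop=Q(0,-.206,.055)).items(): print(k,np.round(P,4),S(*proj(c,P)))
w=cam('wrist'); V=lambda x,y:(150+(x+.5)/1.85-.5,(y+.5)/1.85-.5)
for n,x,y,z in (('ring',191,153,.0423),('base',193,378,.0423),('hfront',193,388,.0343)):
  zz=T(0,0,z)[2]
  for b in (0,.004): P=atz(w,*V(x,y),zz-b); print(n,b,(M.T@(P-s['tcp_pos'])).round(4))
E
```

```text
nose [ 0.5958 -0.1315  0.0322] [658. 342.]
ring [ 0.5995 -0.1934  0.0322] [569. 327.]
ringtop [ 0.5995 -0.1934  0.0472] [566. 310.]
nosetop [ 0.5957 -0.1315  0.0472] [656. 325.]
rimc [ 0.5929 -0.0996  0.03  ] [705. 351.]
rimtop [ 0.5929 -0.0996  0.055 ] [702. 323.]
rim_mx [ 0.5679 -0.1011  0.03  ] [714. 309.]
rim_px [ 0.6179 -0.0981  0.03  ] [697. 393.]
roottop [ 0.5922 -0.0876  0.055 ] [719. 326.]
ring 0 [ 0.0755 -0.0005  0.0422]
ring 0.004 [ 0.0759 -0.0005  0.0462]
base 0 [ 0.0284 -0.0001  0.0423]
base 0.004 [ 0.0271 -0.0001  0.0463]
hfront 0 [ 0.0288 -0.0001  0.0343]
hfront 0.004 [ 0.0275 -0.0001  0.0383]
```

```bash
python3 -c "
from h import *
c=cam('top');print(atz(c,286.9,154.6,.05))"
python3 -m inch '[{"dx":1,"dy":-0.07,"dz":0.26,"wx":0,"wy":0,"wz":-0.1},{"dx":1,"dy":0,"dz":0,"wx":0,"wy":0,"wz":0},{"dx":1,"dy":0,"dz":0,"wx":0,"wy":0,"wz":0},{"dx":1,"dy":0,"dz":0,"wx":0,"wy":0,"wz":0},{"dx":0,"dy":0,"dz":0,"wx":0,"wy":0,"wz":0}]'
```

```text
[ 0.58289664 -0.09477402  0.05      ]
t: 44.65
tcp_pos: [0.6005, -0.2287, 0.0859]
tool_rot: [0.684, 0.73, -0.0, -0.0]
force: [0.9, -0.5, -1.5]
finger_gap: 0.532
gripper_force: 82.0
```

```bash
python3 -m inch '[{"dx":0.5,"dy":0,"dz":-0.13,"wx":0,"wy":0,"wz":0},{"dx":0.5,"dy":0,"dz":0,"wx":0,"wy":0,"wz":0},{"dx":0.5,"dy":0,"dz":0,"wx":0,"wy":0,"wz":0},{"dx":0,"dy":0,"dz":0,"wx":0,"wy":0,"wz":0},{"dx":0,"dy":0,"dz":0,"wx":0,"wy":0,"wz":0}]'
python3 -c "
from h import *
plan(.5978,-.1774,.0873,3.5)
a=eyes.snapshot('wrist');np.save('w8.npy',a);print(sense()['force'],sense()['ft_torque'])"
```

```text
t: 45.28
tcp_pos: [0.6, -0.2151, 0.0873]
tool_rot: [0.684, 0.729, 0.0, 0.0]
force: [0.3, -0.1, -1.9]
finger_gap: 0.525
gripper_force: 81.9
shift cm [3.78 0.02 0.  ] turn deg [0.  0.  0.1] tcp [ 0.6    -0.2151  0.0873] t 45.27
[ 0.45240655 -0.36081784 -2.83855227] [ 0.01131347 -0.21862193 -0.18198789]
```

```bash
python3 -m inch '[{"dx":0.7,"dy":0,"dz":0,"wx":0,"wy":0,"wz":0},{"dx":0.7,"dy":0,"dz":0,"wx":0,"wy":0,"wz":0},{"dx":0.7,"dy":0,"dz":0,"wx":0,"wy":0,"wz":0},{"dx":0.7,"dy":0,"dz":0,"wx":0,"wy":0,"wz":0},{"dx":0.4,"dy":0,"dz":0,"wx":0,"wy":0,"wz":0},{"dx":0,"dy":0,"dz":0,"wx":0,"wy":0,"wz":0},{"dx":0,"dy":0,"dz":0,"wx":0,"wy":0,"wz":0}]'
python3 -c "
from h import *
plan(.5978,-.1774,.0873,3.5)
a=eyes.snapshot('wrist');np.save('w8.npy',a);save(a,'w8.png',(150,0,360,240),2.5);print(sense()['force'],sense()['ft_torque'])"
```

```text
t: 46.2
tcp_pos: [0.5979, -0.183, 0.0873]
tool_rot: [0.685, 0.729, 0.0, 0.0]
force: [1.5, -0.5, -1.7]
finger_gap: 0.529
gripper_force: 81.9
shift cm [0.56 0.03 0.  ] turn deg [ 0.  -0.   0.1] tcp [ 0.5979 -0.183   0.0873] t 46.2
[ 2.91828948  1.48926054 -1.7515946 ] [ 0.14116225 -0.37775433 -0.31114983]
```

View pics/w8.png

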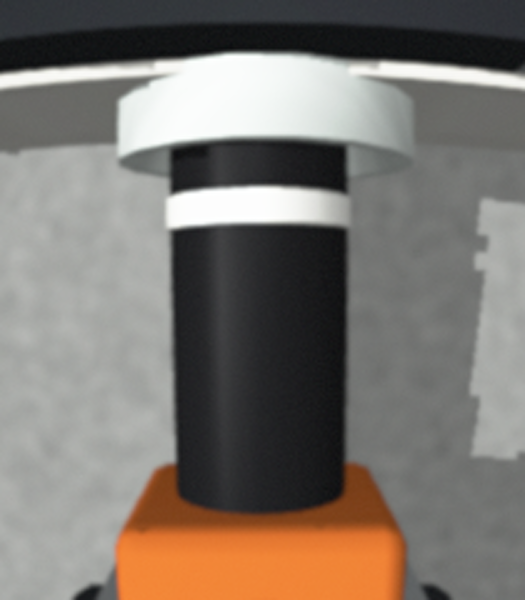

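```bash
python3 - <<'E'
from h import *
w=cam('wrist');s=sense();M=R.from_quat(s['tool_rot']).as_matrix()
V=lambda x,y:(150+(x+.5)/2.5-.5,(y+.5)/2.5-.5)
for b in (0,.003,.006):
  for n,x,y,z in (('ringtop c',258,207,.045),('ring far',258,187,.045),('ring near',258,228,.045),('rim top',265,138,.055),('ringL',167,211,.031),('ringR',350,209,.031),('barrel base',262,508,.045)):
    P=atz(w,*V(x,y),z-b); print(n,b,(M.T@(P-s['tcp_pos'])*1000).round(1)[:2])
E
```

```text
ringtop c 0 [75.4 -0.5]
ring far 0 [78.5 -0.5]
ring near 0 [72.3 -0.5]
rim top 0 [84.1  0.5]
ringL 0 [ 76.4 -15.9]
ringR 0 [76.7 14.8]
barrel base 0 [28.9  0. ]
ringtop c 0.003 [75.7 -0.5]
ring far 0.003 [78.9 -0.5]
ring near 0.003 [72.5 -0.5]
rim top 0.003 [84.7  0.5]
ringL 0.003 [ 76.7 -16.2]
ringR 0.003 [77.  15.2]
barrel base 0.003 [27.9  0. ]
ringtop c 0.006 [76.  -0.6]
ring far 0.006 [79.3 -0.5]
ring near 0.006 [72.7 -0.6]
rim top 0.006 [85.3  0.5]
ringL 0.006 [ 77.  -16.6]
ringR 0.006 [77.3 15.5]
barrel base 0.006 [27.  0.]
```

```bash
python3 -m inch '[{"dx":0.2,"dy":0,"dz":0,"wx":0,"wy":0,"wz":0},{"dx":0.2,"dy":0,"dz":0,"wx":0,"wy":0,"wz":0},{"dx":0.2,"dy":0,"dz":0,"wx":0,"wy":0,"wz":0},{"dx":0.1,"dy":0,"dz":0,"wx":0,"wy":0,"wz":0},{"dx":0,"dy":0,"dz":0,"wx":0,"wy":0,"wz":0},{"dx":0,"dy":0,"dz":0,"wx":0,"wy":0,"wz":0}]'
python3 -c "
from h import *
plan(.5978,-.1774,.0873,3.5);print(sense()['force'])
o=np.load('w8.npy').mean(2);a=eyes.snapshot('wrist');np.save('w9.npy',a);g=a.mean(2)
print(o[15:100,250:258].mean(1).round().astype(int).tolist());print(g[15:100,250:258].mean(1).round().astype(int).tolist());print(g[60:80,226:232].mean(1).round().astype(int).tolist(),g[60:80,200:205].mean(1).round().astype(int).tolist())"
```

```text
t: 47.0
tcp_pos: [0.5974, -0.1761, 0.0873]
tool_rot: [0.684, 0.729, 0.0, 0.0]
force: [3.1, 0.2, -2.6]
finger_gap: 0.53
gripper_force: 81.9
shift cm [-0.14  0.03 -0.  ] turn deg [ 0.  -0.   0.1] tcp [ 0.5974 -0.1761  0.0873] t 47.0
[ 3.05785735  0.24617857 -2.62265594]
[19, 20, 19, 18, 25, 75, 165, 236, 248, 249, 248, 248, 249, 249, 249, 249, 249, 249, 248, 248, 248, 248, 248, 247, 247, 247, 246, 246, 246, 246, 246, 245, 245, 245, 245, 244, 244, 244, 232, 178, 110, 59, 38, 40, 44, 44, 44, 44, 44, 44, 44, 44, 44, 44, 44, 43, 43, 42, 68, 159, 242, 254, 253, 253, 253, 253, 253, 253, 253, 253, 253, 253, 252, 227, 136, 63, 42, 42, 42, 43, 42, 42, 43, 43, 43]
[57, 57, 57, 56, 57, 57, 57, 57, 56, 58, 57, 57, 58, 57, 50, 33, 21, 20, 20, 18, 19, 19, 17, 37, 107, 197, 244, 249, 248, 248, 248, 248, 249, 249, 249, 248, 248, 248, 248, 248, 247, 247, 247, 246, 246, 246, 246, 245, 245, 245, 244, 244, 244, 244, 244, 244, 244, 241, 219, 177, 214, 249, 253, 253, 252, 252, 252, 252, 252, 252, 252, 253, 252, 225, 134, 62, 41, 42, 42, 42, 42, 42, 42, 41, 42]
[252, 252, 252, 252, 252, 252, 252, 251, 251, 251, 251, 251, 251, 250, 234, 166, 131, 162, 182, 198] [235, 235, 235, 235, 235, 235, 235, 235, 235, 235, 235, 235, 236, 236, 236, 237, 236, 227, 185, 131]
```

```bash
python3 -m inch '[{"dx":0.14,"dy":0,"dz":0,"wx":0,"wy":0,"wz":0},{"dx":0,"dy":0,"dz":0,"wx":0,"wy":0,"wz":0},{"dx":0,"dy":0,"dz":0,"wx":0,"wy":0,"wz":0},{"dx":0,"dy":0,"dz":0,"wx":0,"wy":0,"wz":0}]'
python3 -c "
from h import *
plan(.5978,-.1774,.0873,3.5)
a=eyes.snapshot('wrist');g=a.mean(2);print(g[65:95,250:258].mean(1).round().astype(int).tolist())"
python3 -m inch '[{"dx":0,"dy":0,"dz":0,"wx":0,"wy":0,"wz":0},{"dx":0,"dy":0,"dz":0,"wx":0,"wy":0,"wz":0},{"dx":0,"dy":0,"dz":0,"wx":0,"wy":0,"wz":0},{"dx":0,"dy":0,"dz":0,"wx":0,"wy":0,"wz":0}]' 0.75
python3 -c "
from h import *
a=eyes.snapshot('wrist');g=a.mean(2);print(g[65:95,250:258].mean(1).round().astype(int).tolist())"
```

```text
t: 47.55
tcp_pos: [0.5973, -0.1748, 0.0873]
tool_rot: [0.684, 0.729, 0.0, 0.0]
force: [3.1, -0.6, -2.2]
finger_gap: 0.526
gripper_force: 81.9
shift cm [-0.27  0.03  0.  ] turn deg [0.  0.  0.1] tcp [ 0.5973 -0.1748  0.0873] t 47.55
[246, 245, 245, 245, 245, 244, 244, 244, 244, 244, 244, 236, 206, 200, 239, 252, 253, 253, 252, 252, 253, 253, 252, 225, 135, 62, 41, 42, 42, 42]
t: 48.1
tcp_pos: [0.597, -0.1747, 0.0873]
tool_rot: [0.684, 0.729, -0.0, -0.0]
force: [0.3, -0.7, 0.3]
finger_gap: 0.747
gripper_force: 0.0
[245, 244, 244, 244, 244, 243, 243, 243, 243, 243, 243, 238, 217, 189, 222, 246, 252, 252, 252, 252, 252, 252, 252, 252, 253, 250, 206, 112, 50, 40]
```

```bash
python3 -m inch '[{"dx":0,"dy":0,"dz":-3,"wx":0,"wy":0,"wz":0},{"dx":0,"dy":0,"dz":-5,"wx":0,"wy":0,"wz":0},{"dx":0,"dy":0,"dz":-5,"wx":0,"wy":0,"wz":0},{"dx":0,"dy":0,"dz":-3.3,"wx":0,"wy":0,"wz":0},{"dx":5.28,"dy":-3.12,"dz":0,"wx":0,"wy":0,"wz":0},{"dx":5.28,"dy":-3.12,"dz":0,"wx":0,"wy":0,"wz":0},{"dx":5.28,"dy":-3.12,"dz":0,"wx":0,"wy":0,"wz":0},{"dx":5.28,"dy":-3.12,"dz":0,"wx":0,"wy":0,"wz":0},{"dx":5.28,"dy":-3.12,"dz":0,"wx":0,"wy":0,"wz":0},{"dx":0,"dy":0,"dz":0,"wx":0,"wy":0,"wz":0}]' 0.8
python3 -m inch '[{"dx":0,"dy":0,"dz":0,"wx":0,"wy":0,"wz":0},{"dx":0,"dy":0,"dz":0,"wx":0,"wy":0,"wz":0},{"dx":0,"dy":0,"dz":0,"wx":0,"wy":0,"wz":0}]'
python3 - <<'E'
from h import *
plan(.4246,.0797,.0858,3.55)
t=eyes.snapshot('top');w=eyes.snapshot('wrist');b=eyes.snapshot('scene')
np.save('t10.npy',t);np.save('w10.npy',w);np.save('s10.npy',b)
X=cv2.resize(w,(400,300)); Y=cv2.resize(b[195:270,120:220],(400,300),interpolation=cv2.INTER_CUBIC)
Z=cv2.resize(b[200:290,190:370],(400,300)); U=cv2.resize(t[125:245,230:390],(400,300),interpolation=cv2.INTER_CUBIC)
save(np.vstack([np.hstack([X,Y]),np.hstack([Z,U])]),'w10.png')
E
```

```text
t: 49.4
tcp_pos: [0.4206, 0.0817, 0.2502]
tool_rot: [0.682, 0.731, -0.001, -0.002]
force: [1.2, -0.1, 0.3]
finger_gap: 0.8
gripper_force: 0.0
t: 49.78
tcp_pos: [0.4257, 0.0779, 0.2502]
tool_rot: [0.685, 0.729, 0.0, 0.0]
force: [0.1, -0.6, 0.1]
finger_gap: 0.801
gripper_force: 0.0
shift cm [ 0.19 -0.11 16.44] turn deg [ 0.  0. -0.] tcp [0.4257 0.0779 0.2502] t 49.77
```

View pics/w10.png

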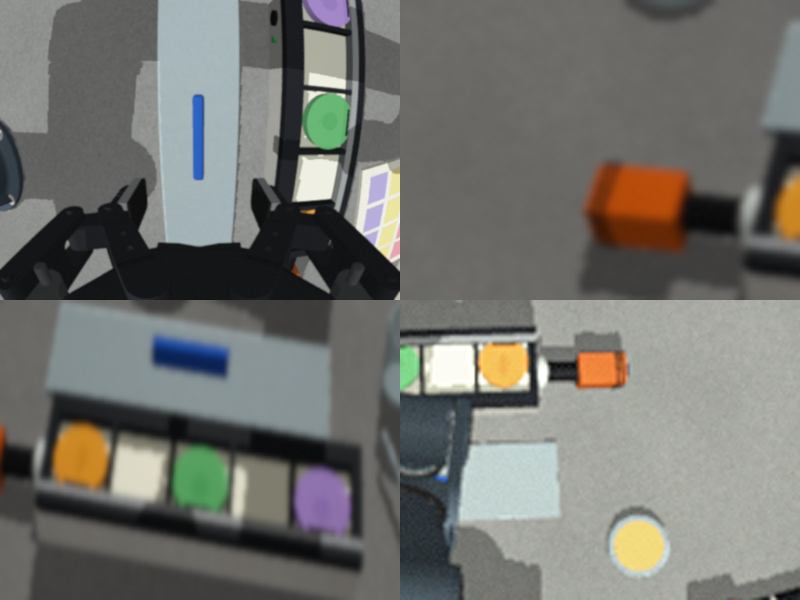

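```bash
python3 -m inch '[{"dx":0.19,"dy":-0.11,"dz":5,"wx":0,"wy":0,"wz":0},{"dx":0,"dy":0,"dz":5,"wx":0,"wy":0,"wz":0},{"dx":0,"dy":0,"dz":4,"wx":0,"wy":0,"wz":0},{"dx":0,"dy":0,"dz":2.3,"wx":0,"wy":0,"wz":0},{"dx":0,"dy":0,"dz":0,"wx":0,"wy":0,"wz":0},{"dx":0,"dy":0,"dz":0,"wx":0,"wy":0,"wz":0}]'
python3 -m inch '[{"dx":0,"dy":0,"dz":0,"wx":0,"wy":0,"wz":0},{"dx":0,"dy":0,"dz":0,"wx":0,"wy":0,"wz":0},{"dx":0,"dy":0,"dz":0,"wx":0,"wy":0,"wz":0},{"dx":0,"dy":0,"dz":0,"wx":0,"wy":0,"wz":0},{"dx":0,"dy":0,"dz":0,"wx":0,"wy":0,"wz":0}]' 0 100
python3 -m inch '[{"dx":0,"dy":0,"dz":-1,"wx":0,"wy":0,"wz":0},{"dx":0,"dy":0,"dz":-3,"wx":0,"wy":0,"wz":0},{"dx":0,"dy":0,"dz":-4,"wx":0,"wy":0,"wz":0},{"dx":0,"dy":0,"dz":-4,"wx":0,"wy":0,"wz":0},{"dx":0,"dy":0,"dz":-3,"wx":0,"wy":0,"wz":0},{"dx":0,"dy":0,"dz":0,"wx":0,"wy":0,"wz":0},{"dx":0,"dy":0,"dz":0,"wx":0,"wy":0,"wz":0}]'
python3 -c "
from h import *
plan(.580,.118,.1537,3.52)"
```

```text
t: 50.68
tcp_pos: [0.424, 0.0805, 0.0878]
tool_rot: [0.684, 0.729, 0.0, 0.0]
force: [0.5, 0.5, -0.1]
finger_gap: 0.8
gripper_force: 0.0
t: 51.3
tcp_pos: [0.4241, 0.0807, 0.0882]
tool_rot: [0.684, 0.729, 0.001, 0.001]
force: [-0.1, -0.2, 7.8]
finger_gap: 0.136
gripper_force: 98.2
t: 52.18
tcp_pos: [0.4226, 0.0807, 0.2366]
tool_rot: [0.684, 0.729, -0.001, -0.001]
force: [-0.4, 0.5, -4.0]
finger_gap: 0.138
gripper_force: 98.3
shift cm [ 2.72 15.97  8.26] turn deg [-0.1 -0.   0.1] tcp [0.4226 0.0807 0.2366] t 52.17
```

```bash
python3 -m inch '[{"dx":0.5,"dy":2.5,"dz":0,"wx":0,"wy":0,"wz":0},{"dx":0.6,"dy":4,"dz":0,"wx":0,"wy":0,"wz":0},{"dx":0.7,"dy":4,"dz":0,"wx":0,"wy":0,"wz":0},{"dx":0.6,"dy":3.5,"dz":0,"wx":0,"wy":0,"wz":0},{"dx":0.4,"dy":1.97,"dz":0,"wx":0,"wy":0,"wz":0},{"dx":0,"dy":0,"dz":3,"wx":0,"wy":0,"wz":0},{"dx":0,"dy":0,"dz":2.5,"wx":0,"wy":0,"wz":0},{"dx":0,"dy":0,"dz":1,"wx":0,"wy":0,"wz":0},{"dx":0,"dy":0,"dz":0,"wx":0,"wy":0,"wz":0},{"dx":0,"dy":0,"dz":0,"wx":0,"wy":0,"wz":0}]'
python3 -c "
from h import *
plan(.580,.119,.1562,3.52)"
```

```text
t: 53.42
tcp_pos: [0.5816, 0.1187, 0.1727]
tool_rot: [0.684, 0.729, 0.0, 0.0]
force: [0.4, 0.3, -3.4]
finger_gap: 0.144
gripper_force: 98.3
shift cm [ 0.04 -0.16  1.65] turn deg [0.1 0.  0.1] tcp [0.5816 0.1187 0.1727] t 53.42
```

```bash
python3 -m inch '[{"dx":0.04,"dy":-0.16,"dz":0.6,"wx":0,"wy":0,"wz":0},{"dx":0,"dy":0,"dz":0.5,"wx":0,"wy":0,"wz":0},{"dx":0,"dy":0,"dz":0.3,"wx":0,"wy":0,"wz":0},{"dx":0,"dy":0,"dz":0.2,"wx":0,"wy":0,"wz":0},{"dx":0,"dy":0,"dz":0.1,"wx":0,"wy":0,"wz":0},{"dx":0,"dy":0,"dz":0,"wx":0,"wy":0,"wz":0}]'
python3 -m inch '[{"dx":0,"dy":0,"dz":0.1,"wx":0,"wy":0,"wz":0},{"dx":0,"dy":0,"dz":0,"wx":0,"wy":0,"wz":0}]'
```

```text
t: 54.18
tcp_pos: [0.5795, 0.119, 0.1562]
tool_rot: [0.684, 0.729, 0.0, 0.0]
force: [-3.1, -0.6, 4.8]
finger_gap: 0.14
gripper_force: 99.5
t: 54.42
tcp_pos: [0.5795, 0.119, 0.1562]
tool_rot: [0.684, 0.729, 0.0, 0.0]
force: [-4.2, 0.0, 11.0]
finger_gap: 0.142
gripper_force: 100.4
```

Cover rests on the rims. Release, lift, and check numerically against the stage.

```bash
python3 -m inch '[{"dx":0,"dy":0,"dz":-0.1,"wx":0,"wy":0,"wz":0},{"dx":0,"dy":0,"dz":0,"wx":0,"wy":0,"wz":0},{"dx":0,"dy":0,"dz":0,"wx":0,"wy":0,"wz":0},{"dx":0,"dy":0,"dz":-3,"wx":0,"wy":0,"wz":0},{"dx":0,"dy":0,"dz":-5,"wx":0,"wy":0,"wz":0},{"dx":0,"dy":0,"dz":-6.5,"wx":0,"wy":0,"wz":0},{"dx":0,"dy":0,"dz":0,"wx":0,"wy":0,"wz":0},{"dx":0,"dy":0,"dz":0,"wx":0,"wy":0,"wz":0},{"dx":0,"dy":0,"dz":0,"wx":0,"wy":0,"wz":0}]' 0.8
python3 - <<'E'
from h import *
plan(.58,.119,.3,3.5)
c=cam('wrist');im=eyes.snapshot('wrist');np.save('w11.npy',im)
hsv=cv2.cvtColor(im,cv2.COLOR_RGB2HSV);m=((hsv[...,0]>105)&(hsv[...,0]<130)&(hsv[...,1]>150)).astype(np.uint8)
k,l,s,ce=cv2.connectedComponentsWithStats(m);i=1+np.argmax(s[1:,4]);r=cv2.minAreaRect(np.argwhere(l==i)[:,::-1].astype(np.float32));print(s[i],r)
b=cv2.boxPoints(r); P=np.array([atz(c,*q,.100) for q in b]);print(P.round(4).tolist(),P.mean(0).round(4))
p=(.5795,.118,.0615)
Rr=rect(im,c,p,0.0,z=.068,half=.065,res=.0005)
g=Rr.astype(int)
print([g[r,:,:].mean(1).astype(int)[::4].tolist() for r in (60,)])
for a,b in (('top','t'),('scene','s')): np.save(b+'11.npy',eyes.snapshot(a))
E
python3 lampdet.py
```

```text
t: 55.55
tcp_pos: [0.5785, 0.119, 0.2957]
tool_rot: [0.684, 0.729, -0.001, -0.002]
force: [-0.5, -0.5, -0.2]
finger_gap: 0.796
gripper_force: 0.0
shift cm [-0.01  0.15 -0.43] turn deg [-0.2 -0.   0.1] tcp [0.5785 0.119  0.2957] t 55.55
[ 250  126   14  115 1549] ((256.5, 183.0), (114.0, 13.0), 90.0)
[[0.5705, 0.1705, 0.1], [0.582, 0.1712, 0.1], [0.5896, 0.062, 0.1], [0.5769, 0.0612, 0.1]] [0.5798 0.1162 0.1   ]
[[134, 135, 134, 118, 80, 132, 139, 136, 136, 135, 137, 137, 135, 136, 135, 143, 178, 185, 186, 185, 185, 184, 184, 185, 184, 185, 185, 184, 172, 117, 106, 105, 103, 102, 100, 91, 89, 133, 143, 144, 148, 160, 172, 181, 185, 186, 186, 186, 186, 180, 163, 168, 170, 170, 170, 162, 138, 134, 135, 135, 116, 66, 83, 88, 88]]
orange [301, 146, 19, 14, 238] [309.8 152.8] [ 0.5932 -0.1779  0.046 ]
orange [347, 245, 22, 16, 223] [357.8 252.5] [ 0.2399 -0.3517  0.046 ]
diff lamp area 812
```

```bash
python3 -c "
from h import *
print(workorder.sign_off())"
```

```text
the job is handed in; nothing more can be done
None
```

The job is handed in: the three discs present (amber, green, violet) are flush with the bar, the lamp's ring is about level with the collar rim (within about half a millimetre by eye), and the cover is back over the wells (roughly 2 mm off centre lengthwise); the goggles, beaker and Petri dish were never touched.

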